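Weigh the dish from behind the crucibles

TASK

The low round dish on the furnace hearth has to be weighed, but three tall crucibles stand close around it: first stand all three on the grey side board, then fetch the dish and set it upright in the middle of the balance pan. After that put each crucible back, upright, on the very spot where it stood at the start, and leave the dish on the balance. Do not tip or drop anything, and leave the little boat on the hearth alone.

Things in the scene. Friction and masses are not known exactly. Their poses are not given: they have to be found in the camera images.
- straight_mid (a point): Straight crucible: plain white open cylinder, 50 mm outside diameter, 88 mm tall, 4 mm wall, about 0.22 kg. The point is its centre, on its axis 44 mm above its underside; z is up along its axis. Stands on one of the three crucible marks of the hearth at the start.
- footed_mid (a point): Footed crucible: white open cup, 54 mm outside diameter over its straight upper part (from 26 mm up to the rim), narrowing below to a 38 mm foot, 80 mm tall, 4 mm wall, about 0.22 kg. The point is its centre, on its axis 40 mm above its underside; z is up along its axis. Stands on another of the three marks.
- lidded_mid (a point): Lidded crucible: white closed cylinder, 52 mm diameter, with a lid that is fixed to it (58 mm diameter, from 66 to 72 mm above the underside) and a small round knob on top, 88 mm tall in all, about 0.26 kg. The point is on its axis 44 mm above its underside; z is up along its axis. Grip the body below the lid. Stands on the third mark.
- dish_mid (a point): Low round white open dish, 50 mm outside diameter (foot 42 mm), 30 mm tall, 4 mm wall, about 0.09 kg. The point is its centre, on its axis 15 mm above its underside; z is up along its axis. Stands on the hearth among the three crucibles, with the crucibles to its left, to its right and before it (robot's side), each only about 10 mm away.
- hearth: Fixed grey slab, 260 x 240 x 30 mm (x away from the robot); origin at the centre of its underside. Ring marks: crucibles at (35, 62), (35, -62), (-18, 0) mm, in varying order, dish at about (45, 0). A kerb 25 mm high above the slab runs along its far edge (x 107 to 129). A strip of clay cones, 60 mm long along y and up to 35 mm above the slab, is fixed at its near right corner (-105, -75).
- boat_mid (a point): Small white rectangular open boat, 65 x 22 mm, 14 mm tall, at the near left corner of the hearth; the point is its centre, 7 mm above its underside. A bystander: it must stay where it is.
- board: Side board: fixed grey flat board, 300 mm along its x, 130 mm along its y, its top 16 mm above the bench; origin at the centre of its underside. Lies to the left or to the right of the hearth, the balance on the other side.
- pan (a point): Centre of the top face of the balance's round steel pan, 124 mm diameter, 75 mm above the bench. The balance is a fixed grey case, 180 mm wide in y, reaching from 155 mm before the pan centre (robot's side) to 95 mm behind it, 60 mm tall, with a dark display before the pan.
Not all that is in view belongs to the job. Leave any blue or turquoise look-alike of the part that bears lidded_mid alone. Leave any pink or yellow look-alike of the part that bears straight_mid alone.

How it is judged:
On the way, in this order (a step that is already met when the one before it is completed fails the run):
1. all three crucibles stand upright and released on the side board, while the dish is still in its place on the hearth (x of straight_mid in the frame of board between -0.14 and 0.14 m and y of straight_mid in the frame of board between -0.055 and 0.055 m and z of straight_mid in the frame of board between 0.052 and 0.066 m and angle between each of straight_mid, footed_mid, lidded_mid's own z axis and vertical below 0.1 rad and contact force between the fingers and straight below 0.1 N and x of footed_mid in the frame of board between -0.14 and 0.14 m and y of footed_mid in the frame of board between -0.055 and 0.055 m and z of footed_mid in the frame of board between 0.048 and 0.062 m and contact force between the fingers and footed below 0.1 N and x of lidded_mid in the frame of board between -0.14 and 0.14 m and y of lidded_mid in the frame of board between -0.055 and 0.055 m and z of lidded_mid in the frame of board between 0.052 and 0.066 m and contact force between the fingers and lidded below 0.1 N and distance of dish_mid from where it was at the start of the episode below 0.02 m), for 0.2 s.
2. the dish stands released in the middle of the balance pan while the three crucibles are still on the side board (x of straight_mid in the frame of board between -0.14 and 0.14 m and y of straight_mid in the frame of board between -0.055 and 0.055 m and z of straight_mid in the frame of board between 0.052 and 0.066 m and angle between each of straight_mid, footed_mid, lidded_mid, dish_mid's own z axis and vertical below 0.1 rad and contact force between the fingers and straight below 0.1 N and x of footed_mid in the frame of board between -0.14 and 0.14 m and y of footed_mid in the frame of board between -0.055 and 0.055 m and z of footed_mid in the frame of board between 0.048 and 0.062 m and contact force between the fingers and footed below 0.1 N and x of lidded_mid in the frame of board between -0.14 and 0.14 m and y of lidded_mid in the frame of board between -0.055 and 0.055 m and z of lidded_mid in the frame of board between 0.052 and 0.066 m and contact force between the fingers and lidded below 0.1 N and horizontal distance between dish_mid and pan below 0.018 m and z of dish_mid in the frame of pan between 0.008 and 0.021 m and contact force between the fingers and dish below 0.1 N), for 0.2 s.
At the end, for the whole second after the job is handed in: Each of the three crucibles stands upright (within 0.1 rad), released and at rest, within 15 mm of the place where it stood at the start; the dish stands upright, released and at rest on the balance pan, its axis within 18 mm of the pan's centre; the boat is within 15 mm of its starting place (distance of each of straight_mid, footed_mid, lidded_mid, boat_mid from where it was at the start of the episode below 0.015 m and angle between each of straight_mid, footed_mid, lidded_mid, dish_mid's own z axis and vertical below 0.1 rad and linear speed of each of straight, footed, lidded, dish below 0.02 m/s and contact force between the fingers and straight below 0.1 N and contact force between the fingers and footed below 0.1 N and contact force between the fingers and lidded below 0.1 N and horizontal distance between dish_mid and pan below 0.018 m and z of dish_mid in the frame of pan between 0.008 and 0.021 m and contact force between the fingers and dish below 0.1 N); the robot touches nothing.
It fails at once if a crucible or the dish is tipped over (leans more than about 25 degrees) (angle between any of straight_mid, footed_mid, lidded_mid, dish_mid's own z axis and vertical above 0.45 rad).
It fails at once if a crucible or the dish is dropped or thrown (moves faster than 0.6 m/s out of the gripper) ((linear speed of straight above 0.6 m/s and contact force between the fingers and straight below 0.05 N) or (linear speed of footed above 0.6 m/s and contact force between the fingers and footed below 0.05 N) or (linear speed of lidded above 0.6 m/s and contact force between the fingers and lidded below 0.05 N) or (linear speed of dish above 0.6 m/s and contact force between the fingers and dish below 0.05 N)).
It fails at once if the small boat on the hearth is disturbed (moved more than 15 mm) (distance of boat_mid from where it was at the start of the episode above 0.015 m).
It also fails if it takes over 136 s, if anything falls off the work surface, if the arm or the gripper's body presses on something with over 40 N, if the wrist force passes 120 N, or if a joint passes its speed limit or range.

ROBOT

A 6-joint arm with a two-finger parallel gripper is mounted at the origin on the work surface. World frame = base frame: x ahead of the robot, y to its left, z up, the work surface at z = 0. Lengths are in m, angles in rad, forces in N, time in s.
With the tool pointing down it reaches from about 0.225 to 0.875 m from the base axis. Payload 3.4 kg.
Tool frame: the origin (TCP) lies where the fingers leave the gripper's body, on its centre line; the fingertips stand 73 mm ahead of it and the grasp point (between the pads) lies 54 mm ahead of it; x points along the fingers, y is the direction in which the jaws open and shut, and the axes are right-handed (so a half turn about x gives the same grasp; the last joint's range is limited). The gripper opens to 85 mm and grips with 20 to 120 N. Pads are 22 mm wide; open, the fingers measure 114 mm over their backs; the gripper's body (76 mm by 85 mm) begins 54 mm behind the grasp point. The pads swing forward as they close: fully open they stand 13 mm farther back than shut.
Start: joints at [-1.404, 0.276, 1.505, -0, 1.361, -0.121], TCP at [0.163, -0.551, 0.304] pointing down, gripper open.
Joint ranges: [-2.89, 2.89], [-0.75, 2.08], [0.22, 2.7], [-1.18, 4.32], [0.11, 2.71], [-2.7, 2.7]. Speed limits (rad/s): [2.57, 2.57, 3.14, 3.14, 3.14, 3.14].

INTERFACE

Orientations are given as a unit quaternion [w, x, y, z].
In Python, from rig import manip gives the robot as it stands.
- The arm moves only by the tool play_rows, never from a script. Its argument "steps" is a list of rows, each a list of 5 numbers: the closure, from 0 (fully open) to 1 (shut), then the shift along the tool's x, y, z as a fraction of full scale, then the turn about the tool's x as a fraction of full scale. In form: [[grip, tx, ty, tz, twist], ...]. A call has 1 to 20 rows; each row shifts and turns the commanded pose from where the row before left it, along the tool's axes as they then stand; what a row does not reach is not made up. Full scale, the value 1, is 0.03 m for a shift and 6 degrees for a turn. A row lasts 1/10 s, in which the tool goes at most 50 mm and 8.59 degrees, less where a joint would pass 70% of its speed; a pose out of reach is approached as far as the arm can. A call with a number of a shift or a turn outside -1 to 1 is refused whole. A call with a gripper value outside its range is refused whole. The fingers move at their own pace and stop on an object; "newtons" is the grip in N (left out, the last holds). Time passes only in rows, so rows that do not move let the fingers close. It gives the time, the measured TCP pose, the force and the opening at its end, in the units of the state.
- manip.get_state(): the state, without advancing time (a new reading comes with each control period).
- manip.get_image(name): name is "side" or "top"; returns (picture, depth): 420x560x3 uint8, red, green, blue; 420x560 float32, m along the optical axis (not along the pixel's ray), 0 where there is no reading.
- manip.camera_model(name): a dict with "mtx" (3x3 intrinsics, pixels), "k1" (the pictures are not rectified: a ray, as slopes to the right and down, at radius r is drawn at 1 + k1 r^2 times it, then the intrinsics apply), "R" (3x3) and "t" (3): a world point X has camera coordinates R X + t. Camera axes: x right, y down, z forward; pixel columns grow to the right and rows downward; lengths in m; the calibration is good to about 2 mm. A picture is of the moment at which its call begins. camera_model takes no time and is no camera call.
- manip.sign_off(): hands the job in, once; it reports no verdict.
Trained networks look in the newest picture that a camera, given by its name, has taken for a name from the list of things; names that differ only in an ending like _2 or _b are one class to them, and where a whole thing is asked for, a point or a joint stands for the part that bears it (a point fixed in the world has none). Each returns a list of dicts, best first, with "conf" (0 to 1); they miss things now and then, are a little off and sometimes report something else, mostly with a low value. They report only what shows in the picture. A call takes as long as a camera call. They do not tell look-alikes from the thing itself.
- manip.regions_of(camera, query): "mask" (420x560 bool, what is visible of it).
- manip.mark_of(camera, query): "location" ([x, y, z] in m, in the coordinates of the camera as it stood for that picture, good to about 4 mm: a listed point, or the origin of a listed thing).
The state is a dict: "clock": time; "qpos": joint angles; "qd": joint speeds; "effort": joint torques, N m; "position": TCP position; "ee_rot": TCP orientation; "contact_force": force on the tool from outside, world axes, zero at the start; "moment": the same for the moment, N m; "width": finger opening in m.
Only numpy, scipy, OpenCV 4.12 (cv2) and the standard library are available. Lean on these libraries where they do the work, as an engineer would, in place of code of your own. Each camera call takes 0.05 s, during which the arm holds its last target.

## Working session

There is one attempt and no reset: what is moved stays moved. The work goes in short steps, Python scripts to look and compute and a tool call to move; the robot and the scene stay as the last step left them, time stands still between calls to the robot, and variables do not carry over. Pictures are saved under pics/ and viewed, and the job is handed in when it is done.

Besides the shell and the picture viewer there is one more tool, called after "Call:" as name(argument=value, ...), one argument or row to a line, values as JSON. play_rows: Moves the arm, as the interface text tells. Its arguments: {"type":"object","properties":{"steps":{"type":"array","items":{"type":"array","items":{"type":"number"}}},"newtons":{"type":"number"}},"required":["steps"]}

```bash
ls; mkdir -p pics; python3 - <<'E'
from rig import manip
import cv2,numpy as np
s=manip.get_state();print(s)
for n in("side","top"):
    im,d=manip.get_image(n);cv2.imwrite(f"pics/{n}0.png",im[:,:,::-1]);m=manip.camera_model(n);print(n,m)
E
```

```text
pics
{'clock': 0.0, 'qpos': array([-1.40399194e+00,  2.76606256e-01,  1.50611461e+00, -3.20504361e-05,
        1.36066048e+00, -1.21037427e-01]), 'qd': array([-1.64214628e-04, -4.61126129e-04, -7.25514169e-04, -2.94247573e-03,
        5.64864473e-05,  1.54830322e-03]), 'effort': array([-1.01778842e-03, -4.16779017e+01, -2.45803910e+01, -2.54783063e-04,
        1.10047107e-02,  1.13206886e-05]), 'position': array([ 0.16313546, -0.5509804 ,  0.30304053]), 'ee_rot': array([-0.10078682, -0.69977001, -0.10205078,  0.69982111]), 'contact_force': array([-0.63965157,  0.31232618,  0.28886236]), 'moment': array([-0.0388217 , -0.00041786,  0.0089504 ]), 'width': 0.08510984062702898}
side {'mtx': array([[452.8541451 ,   0.        , 276.00679805],
       [  0.        , 452.8541451 , 207.34390188],
       [  0.        ,   0.        ,   1.        ]]), 'k1': 0.036117914114176766, 'R': array([[-0.92979272, -0.36781293, -0.0141122 ],
       [-0.27454195,  0.71853105, -0.63901475],
       [ 0.24517794, -0.59027687, -0.76906501]]), 't': array([0.52960824, 0.23141504, 0.99232341])}
top {'mtx': array([[385.55864187,   0.        , 284.80855374],
       [  0.        , 385.55864187, 207.74473351],
       [  0.        ,   0.        ,   1.        ]]), 'k1': -0.023224369094330642, 'R': array([[ 0.09552011, -0.9954252 ,  0.00213995],
       [-0.96619533, -0.09323196, -0.24036303],
       [ 0.23946293,  0.02089189, -0.97068071]]), 't': array([-0.04597014,  0.57096298,  0.65303175])}
```

View pics/side0.png

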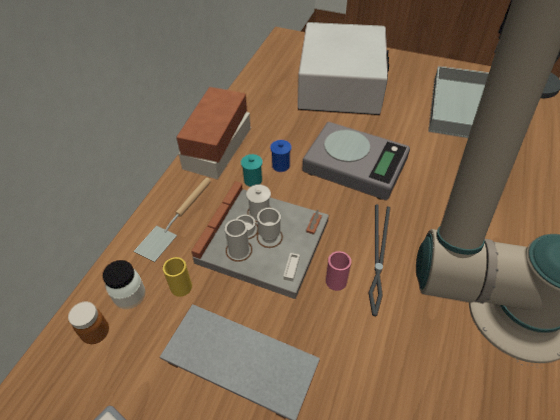

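View pics/top0.png

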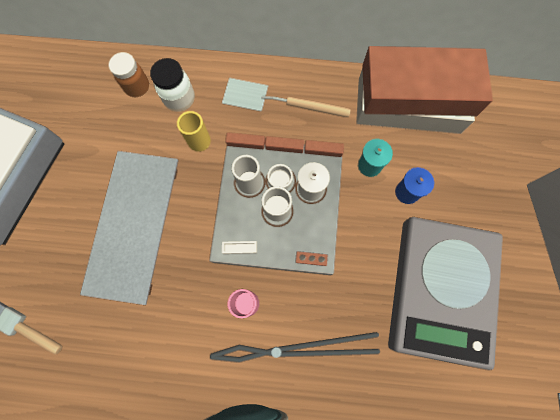

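The side view shows the straight crucible at about (237,240), the footed one at (269,222), the lidded one at (258,200) and the dish at (246,226). In the top view they are at (247,175), (277,205), (313,182) and (280,180). The board is on the left (+y) and the balance on the right. The pink, yellow, blue and turquoise look-alikes stand off the hearth.

```bash
cat > h.py <<'E'
from rig import manip
import cv2,numpy as np
from scipy.spatial.transform import Rotation as Rn
CM={n:manip.camera_model(n) for n in("side","top")}
def c2w(n,p):
    m=CM[n];return m["R"].T@(np.asarray(p)-m["t"])
def proj(n,X):
    m=CM[n];p=m["R"]@np.asarray(X)+m["t"];a=p[:2]/p[2];a=a*(1+m["k1"]*(a@a));return a*m["mtx"][0,0]+m["mtx"][:2,2]
def rays(n,uv):
    m=CM[n];uv=np.atleast_2d(uv).astype(float);d=(uv-m["mtx"][:2,2])/m["mtx"][0,0];a=d.copy()
    for _ in range(10): a=d/(1+m["k1"]*(a**2).sum(1,keepdims=True))
    return np.c_[a,np.ones(len(a))]
def cloud(n,mask,d):
    v,u=np.nonzero(mask&(d>0));r=rays(n,np.c_[u,v])*d[v,u][:,None]
    return (r-CM[n]["t"])@CM[n]["R"]
def onplane(n,uv,z):
    r=rays(n,uv)@CM[n]["R"];c=-CM[n]["R"].T@CM[n]["t"]
    return c+r*((z-c[2])/r[:,2])[:,None]
def tcp():
    s=manip.get_state();q=s["ee_rot"];R=Rn.from_quat([q[1],q[2],q[3],q[0]]).as_matrix();return s,R
E
python3 - <<'E'
from h import *
np.set_printoptions(precision=4,suppress=True)
names="straight_mid footed_mid lidded_mid dish_mid hearth boat_mid board pan".split()
for n in("side","top"):
    im,d=manip.get_image(n)
    for q in names:
        for r in manip.mark_of(n,q)[:4]: 
            w=c2w(n,r["location"]);print(n,q,round(r["conf"],2),w,proj(n,w).round())
np.set_printoptions(precision=4,suppress=True)
s,R=tcp();print(R)
E
```

```text
side straight_mid 0.91 [0.6294 0.0834 0.0718] [238. 239.]
side straight_mid 0.79 [0.7201 0.2084 0.0482] [178. 276.]
side straight_mid 0.57 [0.3969 0.0694 0.0455] [336. 271.]
side footed_mid 0.64 [0.5767 0.0245 0.0717] [269. 226.]
side lidded_mid 0.79 [ 0.6528 -0.239   0.0466] [280. 154.]
side lidded_mid 0.72 [ 0.6997 -0.1578  0.0453] [252. 169.]
side lidded_mid 0.65 [ 0.6304 -0.0381  0.0712] [258. 201.]
side dish_mid 0.56 [0.6436 0.024  0.0464] [244. 225.]
side dish_mid 0.35 [ 0.4844 -0.3085  0.0785] [347. 144.]
side hearth 0.6 [0.5991 0.0252 0.0029] [261. 241.]
side boat_mid 0.77 [0.4983 0.0887 0.0385] [291. 266.]
side board 0.94 [ 0.5237  0.3146 -0.004 ] [241. 361.]
side pan 0.82 [ 0.4829 -0.3086  0.0772] [347. 144.]
top straight_mid 0.96 [0.3918 0.0702 0.0438] [242. 303.]
top straight_mid 0.86 [0.7199 0.211  0.0481] [193. 131.]
top footed_mid 0.75 [0.571  0.0212 0.0713] [278. 208.]
top lidded_mid 0.89 [ 0.7018 -0.1555  0.0468] [373. 156.]
top lidded_mid 0.83 [ 0.6258 -0.0404  0.0779] [314. 182.]
top lidded_mid 0.8 [ 0.6495 -0.2422  0.0453] [415. 185.]
top hearth 0.79 [ 0.5926  0.0297 -0.001 ] [276. 206.]
top boat_mid 0.61 [0.4974 0.0902 0.0372] [239. 246.]
top board 0.84 [0.5254 0.3138 0.0033] [133. 224.]
top pan 0.82 [ 0.4822 -0.3122  0.0753] [458. 272.]
[[-0.      0.2839 -0.9589]
 [-0.0001 -0.9589 -0.2839]
 [-1.      0.0001  0.    ]]
```

```bash
cat > meas.py <<'E'
from h import *
from scipy.optimize import least_squares
np.set_printoptions(precision=4,suppress=True)
def fitc(P,r0):
    f=lambda p:np.hypot(P[:,0]-p[0],P[:,1]-p[1])-r0
    s=least_squares(f,P[:,:2].mean(0),loss="soft_l1",f_scale=0.001)
    return s.x,np.abs(s.fun).mean()
def rim(n,d,c,rmax,z0,z1):
    P=cloud(n,np.ones(d.shape,bool),d)
    k=(np.hypot(P[:,0]-c[0],P[:,1]-c[1])<rmax)&(P[:,2]>z0)&(P[:,2]<z1)
    return P[k]
E
python3 - <<'E'
from meas import *
for n in("side","top"):
    im,d=manip.get_image(n)
    for q,c,rm,z0,z1,ro in (("straight",(.629,.084),.034,.108,.125,.023),("footed",(.574,.023),.034,.1,.12,.025),("lidded",(.628,-.039),.034,.096,.108,.029),("dish",(.640,.024),.03,.052,.068,.023),("pan",(.483,-.31),.07,.07,.082,.062)):
        P=rim(n,d,c,rm,z0,z1)
        if len(P)<8: print(n,q,"few",len(P));continue
        print(n,q,len(P),"ztop pct",np.percentile(P[:,2],[10,50,90]),"fit",fitc(P,ro), "bboxmid",(P[:,:2].min(0)+P[:,:2].max(0))/2,"ext",np.ptp(P[:,:2],axis=0))
    P=cloud(n,np.ones(d.shape,bool),d)
    for nm,z0,z1,c in(("hearth",.024,.034,(.595,.027)),("board",.01,.022,(.525,.314))):
        k=(P[:,2]>z0)&(P[:,2]<z1)&(np.abs(P[:,:2]-c).max(1)<.2)
        Q=P[k];r=cv2.minAreaRect(Q[:,:2].astype(np.float32)*1000);print(n,nm,np.median(Q[:,2]),r)
E
```

```text
side straight 210 ztop pct [0.1096 0.1166 0.1198] fit (array([0.6302, 0.0882]), np.float64(0.0011487565364633441)) bboxmid [0.6307 0.0875] ext [0.0507 0.0524]
side footed 201 ztop pct [0.102  0.1085 0.1114] fit (array([0.575 , 0.0258]), np.float64(0.0011181960922449009)) bboxmid [0.5752 0.0249] ext [0.0534 0.0539]
side lidded 329 ztop pct [0.1007 0.104  0.1063] fit (array([ 0.6295, -0.0412]), np.float64(0.007280425434907243)) bboxmid [ 0.6274 -0.0387] ext [0.0573 0.0587]
side dish 97 ztop pct [0.0541 0.0589 0.062 ] fit (array([0.6388, 0.0272]), np.float64(0.0012395312923152665)) bboxmid [0.6393 0.0242] ext [0.0496 0.0451]
side pan 1135 ztop pct [0.0731 0.0753 0.0774] fit (array([ 0.4863, -0.3133]), np.float64(0.0200146882520796)) bboxmid [ 0.4823 -0.3088] ext [0.1213 0.1268]
side hearth 0.030592842730387156 ((587.4224853515625, 3.0608978271484375), (365.8270263671875, 404.4000244140625), 9.094401359558105)
side board 0.01683058536156277 ((548.4269409179688, 248.67581176757812), (268.71142578125, 353.31463623046875), 88.82672882080078)
top straight 253 ztop pct [0.1111 0.1177 0.1196] 
[... 296 characters left out ...]
0.1041 0.1063] fit (array([ 0.631 , -0.0382]), np.float64(0.007961031451404827)) bboxmid [ 0.6275 -0.0373] ext [0.0579 0.0558]
top dish 178 ztop pct [0.0551 0.0598 0.0619] fit (array([0.6374, 0.0258]), np.float64(0.0011431801766193224)) bboxmid [0.639  0.0259] ext [0.0478 0.0488]
top pan 3730 ztop pct [0.0739 0.0754 0.077 ] fit (array([ 0.494 , -0.3117]), np.float64(0.020507257726895434)) bboxmid [ 0.4809 -0.3088] ext [0.1242 0.1238]
top hearth 0.03079919755160983 ((591.8739624023438, 1.8094024658203125), (361.58636474609375, 407.08428955078125), 8.858990669250488)
top board 0.016993746714248553 ((525.938232421875, 326.61376953125), (367.47174072265625, 409.8536682128906), 5.422685146331787)
```

```bash
python3 - <<'E'
from meas import *
for n in("side","top"):
    im,d=manip.get_image(n)
    for q,z in(("board",.016),("hearth",.03)):
        for r in manip.regions_of(n,q)[:1]:
            v,u=np.nonzero(r["mask"]);P=onplane(n,np.c_[u,v],z)
            if q=="hearth": P=cloud(n,r["mask"],d);P=P[(P[:,2]<.036)&(P[:,2]>.024)]
            b=cv2.minAreaRect((P[:,:2]*1000).astype(np.float32));print(n,q,r["conf"],b,cv2.boxPoints(b).tolist())
E
```

```text
side board 0.69 ((524.71826171875, 317.01776123046875), (133.30088806152344, 302.9501953125), 87.65836334228516) [[370.6464538574219, 256.6119384765625], [673.3436889648438, 244.2340087890625], [678.7900390625, 377.423583984375], [376.09283447265625, 389.801513671875]]
side hearth 0.98 ((591.7503662109375, 24.51495361328125), (245.2825164794922, 257.0333251953125), 89.42228698730469) [[462.003662109375, -96.82426452636719], [719.02392578125, -99.41587829589844], [721.4970703125, 145.8541717529297], [464.476806640625, 148.44578552246094]]
top board 0.58 ((523.623046875, 313.93951416015625), (136.2171173095703, 300.2686767578125), 86.62578582763672) [[369.74029541015625, 254.7855224609375], [669.4884643554688, 237.112548828125], [677.5057983398438, 373.093505859375], [377.75762939453125, 390.7664794921875]]
top hearth 0.94 ((592.4498901367188, 25.08746337890625), (240.96881103515625, 259.1739501953125), 89.55982971191406) [[461.941162109375, -94.39785766601562], [721.107421875, -96.388916015625], [722.9586181640625, 144.57278442382812], [463.7923583984375, 146.5638427734375]]
```

Call:
play_rows(
  steps=[
    [0,0,0,0,-1],
    [0,0,0,0,-1],
    [0,0,0,0,-1],
    [0,0,0,0,-1],
    [0,0,0,0,-1],
    [0,0,0,0,-1],
    [0,0,0,0,-1],
    [0,0,0,0,-1],
    [0,0,0,0,-1],
    [0,0,0,0,-1],
    [0,0,0,0,-1],
    [0,0,0,0,-1],
    [0,0,0,0,-0.25],
    [0,0,0,0,0],
  ],
  newtons=40,
)

```text
clock: 2.8
position: [0.1632, -0.5514, 0.3039]
ee_rot: [-0.5, -0.5, -0.5, 0.5]
contact_force: [0.5, 0.3, -0.0]
width: 0.0855
```

Call:
play_rows(
  steps=[
    [0,0.1,0.4,-0.5,0],
    [0,0.1,0.7,-0.96,0],
    [0,0.1,0.7,-0.96,0],
    [0,0.1,0.7,-0.96,0],
    [0,0.1,0.7,-0.96,0],
    [0,0.1,0.7,-0.96,0],
    [0,0.1,0.7,-0.96,0],
    [0,0.1,0.7,-0.96,0],
    [0,0.1,0.7,-0.96,0],
    [0,0.1,0.7,-0.96,0],
    [0,0.1,0.7,-0.96,0],
    [0,0.1,0.7,-0.96,0],
    [0,0.1,0.7,-0.96,0],
    [0,0.1,0.7,-0.96,0],
    [0,0.1,0.7,-0.96,0],
    [0,0.1,0.7,-0.96,0],
    [0,0.1,0.7,-0.96,0],
    [0,0.1,0.7,-0.96,0],
    [0,0.1,0.7,-0.96,0],
    [0,0.1,0.7,-0.96,0],
  ],
)

```text
clock: 4.8
position: [0.5741, 0.0132, 0.2437]
ee_rot: [-0.5, -0.5, -0.5, 0.5]
contact_force: [-0.6, -0.7, 0.1]
width: 0.0857
```

Call:
play_rows(
  steps=[
    [0,0.4,0,-0.4,0],
    [0,0,0,0,0],
    [0,0,0,0,0],
  ],
)

```text
clock: 5.1
position: [0.5729, 0.0229, 0.2313]
ee_rot: [-0.5, -0.499, -0.501, 0.501]
contact_force: [0.3, -0.6, 0.7]
width: 0.0856
```

Call:
play_rows(
  steps=[
    [0,0.6,0.06,-0.07,0],
    [0,0.6,0,0,0],
    [0,0.6,0,0,0],
    [0,0.6,0,0,0],
    [0,0.5,0,0,0],
    [0,0.3,0,0,0],
    [0,0,0,0,0],
  ],
)

```text
clock: 5.8
position: [0.5751, 0.0239, 0.1352]
ee_rot: [-0.499, -0.5, -0.5, 0.501]
contact_force: [-0.2, 0.3, -0.6]
width: 0.0851
```

```bash
cat > pic.py <<'E'
import sys
from h import *
t=sys.argv[1]
for n in("side","top"):
    im,d=manip.get_image(n);cv2.imwrite(f"pics/{n}{t}.png",im[:,:,::-1])
    a=im[100:300,150:420] if len(sys.argv)<3 else im
    if n=="side": s=a
if len(sys.argv)<3:
    cv2.imwrite(f"pics/c{t}.png",cv2.resize(np.vstack([s,a])[:,:,::-1],None,fx=1.5,fy=1.5))
else: cv2.imwrite(f"pics/c{t}.png",cv2.resize(np.hstack([s,a])[:,:,::-1],None,fx=.71,fy=.71))
s,R=tcp();print(s["position"],s["width"],s["clock"])
E
python3 pic.py 1
```

```text
[0.57627416 0.02421593 0.13655059] 0.08521524823512497 5.9
```

View pics/c1.png

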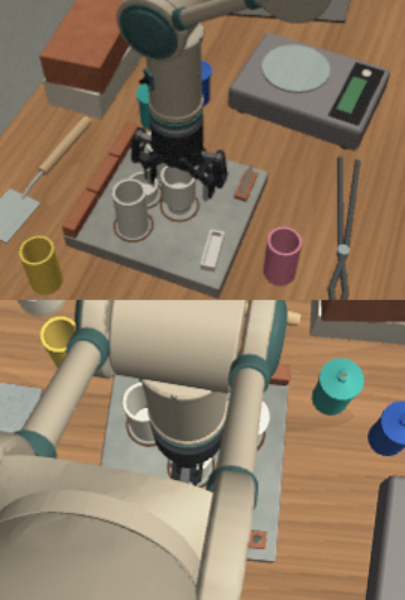

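The side crop shows the open fingers astride the footed crucible (178,190), clear of its neighbours. I close on it and lift.

Call:
play_rows(
  steps=[
    [1,0,0,0,0],
    [1,0,0,0,0],
    [1,0,0,0,0],
    [1,0,0,0,0],
    [1,0,0,0,0],
    [1,0,0,0,0],
    [1,0,0,0,0],
    [1,0,0,0,0],
  ],
  newtons=40,
)

```text
clock: 6.7
position: [0.5765, 0.0248, 0.1369]
ee_rot: [0.501, 0.5, 0.5, -0.5]
contact_force: [-1.3, -0.0, 5.3]
width: 0.0534
```

```bash
python3 pic.py 2
```

```text
[0.57647212 0.02480142 0.13692682] 0.05330992244840238 6.8
```

View pics/c2.png

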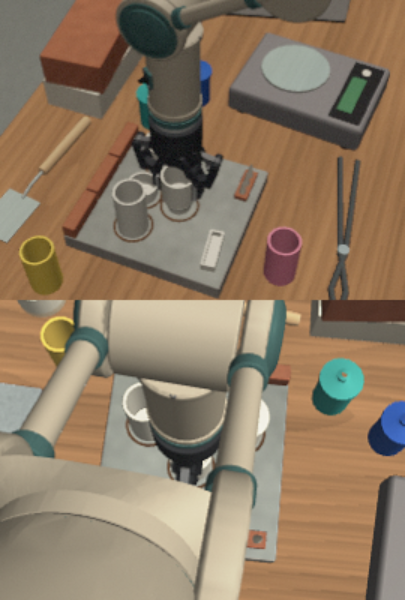

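Call:
play_rows(
  steps=[
    [1,-0.2,0,0,0],
    [1,-0.5,0,0,0],
    [1,-0.7,0,0,0],
    [1,-0.7,0,0,0],
    [1,-0.7,0,0,0],
    [1,-0.7,0,0,0],
    [1,-0.4,0,0,0],
    [1,0,0,0,0],
    [1,0,0,0,0],
  ],
)

```text
clock: 7.7
position: [0.5756, 0.0249, 0.2521]
ee_rot: [-0.5, -0.5, -0.5, 0.5]
contact_force: [-0.4, 1.0, -2.2]
width: 0.0534
```

Call:
play_rows(
  steps=[
    [1,0,-0.08,-0.16,0],
    [1,0,-0.2,-0.4,0],
    [1,0,-0.4,-0.8,0],
    [1,0,-0.4,-0.8,0],
    [1,0,-0.4,-0.8,0],
    [1,0,-0.4,-0.8,0],
    [1,0,-0.4,-0.8,0],
    [1,0,-0.4,-0.8,0],
    [1,0,-0.4,-0.8,0],
    [1,0,-0.4,-0.8,0],
    [1,0,-0.4,-0.8,0],
    [1,0,-0.4,-0.8,0],
    [1,0,-0.4,-0.8,0],
    [1,0,-0.12,-0.34,0],
    [1,0,-0.05,-0.14,0],
    [1,0,0,0,0],
    [1,0,0,0,0],
  ],
)

```text
clock: 9.4
position: [0.4309, 0.3194, 0.2527]
ee_rot: [-0.5, -0.5, -0.5, 0.5]
contact_force: [-0.2, 0.3, -2.5]
width: 0.0531
```

Call:
play_rows(
  steps=[
    [1,0.4,0,0,0],
    [1,0.8,0,0,0],
    [1,0.8,0,0,0],
    [1,0.8,0,0,0],
    [1,0.7,0,0,0],
    [1,0.4,0,0,0],
    [1,0.2,0,0,0],
    [1,0,0,0,0],
    [1,0,0,0,0],
  ],
)

```text
clock: 10.3
position: [0.4313, 0.3202, 0.1305]
ee_rot: [0.5, 0.501, 0.5, -0.5]
contact_force: [1.0, 0.3, -2.2]
width: 0.0533
```

Call:
play_rows(
  steps=[
    [1,0.1,0,0,0],
    [1,0.1,0,0,0],
    [1,0.05,0,0,0],
    [1,0,0,0,0],
  ],
)

```text
clock: 10.7
position: [0.4307, 0.3202, 0.123]
ee_rot: [0.5, 0.5, 0.5, -0.5]
contact_force: [-1.2, -1.0, 2.5]
width: 0.0536
```

Call:
play_rows(
  steps=[
    [0.5,0,0,0,0],
    [0.3,0,0,0,0],
    [0,0,0,0,0],
    [0,0,0,0,0],
    [0,-0.3,0,0,0],
    [0,-0.8,0,0,0],
    [0,-0.9,0,0,0],
    [0,-0.9,0,0,0],
    [0,-0.8,0,0,0],
    [0,-0.4,0,0,0],
    [0,0,0,0,0],
  ],
)

```text
clock: 11.8
position: [0.4315, 0.3205, 0.2474]
ee_rot: [0.5, 0.502, 0.5, -0.499]
contact_force: [0.5, 0.0, -0.2]
width: 0.0856
```

```bash
python3 pic.py 3 full
```

```text
[0.43025134 0.31982359 0.24478642] 0.08510506194103896 11.9
```

View pics/c3.png

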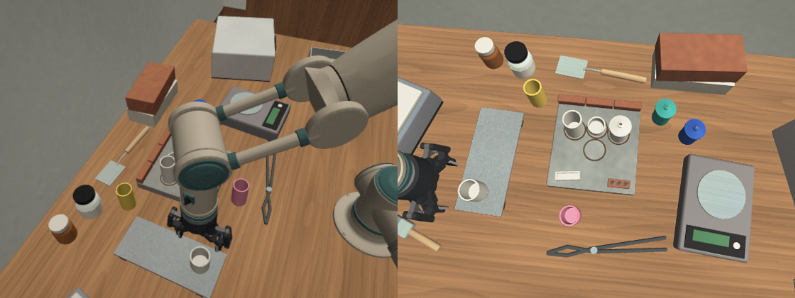

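The footed crucible stands upright on the near end of the board, at (472,190) in the top half of the picture. Its ring on the hearth is empty. Next is the straight one.

Call:
play_rows(
  steps=[
    [0,0,0.17,0.2,0],
    [0,0,0.42,0.5,0],
    [0,0,0.68,0.8,0],
    [0,0,0.68,0.8,0],
    [0,0,0.68,0.8,0],
    [0,0,0.68,0.8,0],
    [0,0,0.68,0.8,0],
    [0,0,0.68,0.8,0],
    [0,0,0.68,0.8,0],
    [0,0,0.68,0.8,0],
    [0,0,0.42,0.46,0],
    [0,0,0.17,0.2,0],
    [0,0,0,0,0],
    [0,0,0,0,0],
  ],
)

```text
clock: 13.3
position: [0.6283, 0.088, 0.245]
ee_rot: [0.499, 0.5, 0.501, -0.5]
contact_force: [0.4, -0.0, 0.6]
width: 0.0858
```

Call:
play_rows(
  steps=[
    [0,0.5,0.02,0.03,0],
    [0,0.8,0,0,0],
    [0,0.8,0,0,0],
    [0,0.8,0,0,0],
    [0,0.45,0,0,0],
    [0,0.2,0,0,0],
    [0,0,0,0,0],
    [0,0,0,0,0],
  ],
)

```text
clock: 14.1
position: [0.6304, 0.0866, 0.1399]
ee_rot: [0.501, 0.5, 0.5, -0.499]
contact_force: [-0.2, 0.2, 0.1]
width: 0.085
```

```bash
python3 pic.py 4
```

```text
[0.63054307 0.0864583  0.14019179] 0.08589338824368585 14.2
```

View pics/c4.png

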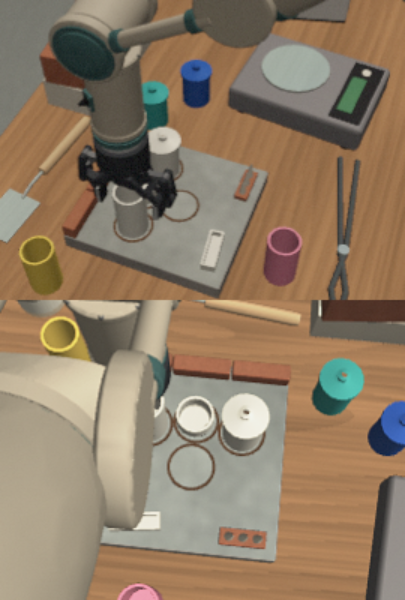

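The gripper is astride the straight crucible (130,210 in the side crop). I close on it and lift.

Call:
play_rows(
  steps=[
    [1,0,0,0,0],
    [1,0,0,0,0],
    [1,0,0,0,0],
    [1,0,0,0,0],
    [1,0,0,0,0],
    [1,0,0,0,0],
    [1,0,0,0,0],
    [1,0,0,0,0],
  ],
)

```text
clock: 15.0
position: [0.6299, 0.0863, 0.1395]
ee_rot: [0.5, 0.5, 0.5, -0.5]
contact_force: [-1.3, -0.1, 5.3]
width: 0.0485
```

Call:
play_rows(
  steps=[
    [1,-0.2,0,0,0],
    [1,-0.5,0,0,0],
    [1,-0.7,0,0,0],
    [1,-0.7,0,0,0],
    [1,-0.4,0,0,0],
    [1,0,0,0,0],
    [1,0,0,0,0],
  ],
)

```text
clock: 15.7
position: [0.6294, 0.0863, 0.213]
ee_rot: [-0.5, -0.5, -0.5, 0.5]
contact_force: [-0.7, -0.0, -3.3]
width: 0.0487
```

Call:
play_rows(
  steps=[
    [1,0,0,-0.2,0],
    [1,0,0,-0.5,0],
    [1,0,-0.04,-0.8,0],
    [1,0,-0.04,-0.8,0],
    [1,0,-0.05,-0.8,0],
    [1,0,-0.05,-0.8,0],
    [1,0,-0.05,-0.8,0],
    [1,0,-0.04,-0.8,0],
    [1,0,-0.04,-0.8,0],
    [1,0,0,-0.66,0],
    [1,0,0,-0.3,0],
    [1,0,0,-0.2,0],
    [1,0.3,0,0,0],
    [1,0.7,0,0,0],
    [1,0.7,0,0,0],
    [1,0.6,0,0,0],
    [1,0.3,0,0,0],
    [1,0,0,0,0],
    [1,0,0,0,0],
  ],
)

```text
clock: 17.6
position: [0.6211, 0.3097, 0.1362]
ee_rot: [0.5, 0.5, 0.5, -0.5]
contact_force: [-0.5, 0.7, -2.1]
width: 0.0487
```

Call:
play_rows(
  steps=[
    [1,0.15,0,0,0],
    [1,0.1,0,0,0],
    [1,0.06,0,0,0],
    [1,0,0,0,0],
  ],
)

```text
clock: 18.0
position: [0.6204, 0.3101, 0.1264]
ee_rot: [-0.5, -0.5, -0.5, 0.5]
contact_force: [-0.1, 0.0, -3.0]
width: 0.0488
```

Call:
play_rows(
  steps=[
    [1,0.05,0,0,0],
    [1,0,0,0,0],
  ],
)

```text
clock: 18.2
position: [0.6207, 0.3103, 0.1256]
ee_rot: [0.5, 0.5, 0.5, -0.5]
contact_force: [-0.7, 0.0, -0.4]
width: 0.0486
```

Call:
play_rows(
  steps=[
    [1,0.04,0,0,0],
    [1,0,0,0,0],
  ],
)

```text
clock: 18.4
position: [0.6207, 0.3103, 0.1255]
ee_rot: [0.5, 0.5, 0.5, -0.5]
contact_force: [-2.0, -0.6, 5.2]
width: 0.049
```

Call:
play_rows(
  steps=[
    [0.5,0,0,0,0],
    [0.3,0,0,0,0],
    [0,0,0,0,0],
    [0,0,0,0,0],
    [0,-0.3,0,0,0],
    [0,-0.8,0,0,0],
    [0,-0.9,0,0,0],
    [0,-0.9,0,0,0],
    [0,-0.8,0,0,0],
    [0,-0.3,0,0,0],
    [0,0,0,0,0],
  ],
)

```text
clock: 19.5
position: [0.6212, 0.3104, 0.2458]
ee_rot: [0.501, 0.501, 0.499, -0.499]
contact_force: [0.2, 0.1, -1.1]
width: 0.0855
```

Call:
play_rows(
  steps=[
    [0,0,0,0.3,0],
    [0,0,0,0.6,0],
    [0,0,0,0.9,0],
    [0,0,0.05,0.9,0],
    [0,0,0.05,0.9,0],
    [0,0,0.05,0.9,0],
    [0,0,0.05,0.9,0],
    [0,0,0.05,0.9,0],
    [0,0,0,0.9,0],
    [0,0,0,0.9,0],
    [0,0,0,0.9,0],
    [0,0,0,0.9,0],
    [0,0,0,0.9,0],
    [0,0,0,0.5,0],
    [0,0,0,0.3,0],
    [0,0,0,0,0],
    [0,0,0,0,0],
  ],
)

```text
clock: 21.2
position: [0.6278, -0.0373, 0.2436]
ee_rot: [0.5, 0.5, 0.5, -0.5]
contact_force: [0.6, 0.5, 0.2]
width: 0.0854
```

```bash
python3 pic.py 5 full
```

```text
[ 0.62793229 -0.03677296  0.24379406] 0.08529617979481072 21.3
```

View pics/c5.png

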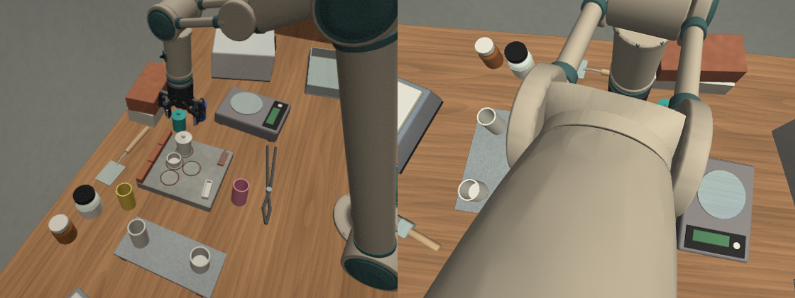

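The straight and footed crucibles both stand upright on the board, at (137,233) and (200,259) in the side half. The gripper is above the lidded one at (183,143).

Call:
play_rows(
  steps=[
    [0,0.5,0,0.03,0],
    [0,0.8,0,0,0],
    [0,0.8,0,0,0],
    [0,0.8,0,0,0],
    [0,0.6,0,0,0],
    [0,0.35,0,0,0],
    [0,0,0,0,0],
    [0,0,0,0,0],
  ],
)

```text
clock: 22.1
position: [0.6285, -0.0384, 0.129]
ee_rot: [0.5, 0.5, 0.5, -0.5]
contact_force: [-0.7, -0.6, 0.0]
width: 0.0851
```

```bash
python3 pic.py 6
```

```text
[ 0.62884624 -0.03868501  0.12964345] 0.08535768412758435 22.2
```

View pics/c6.png

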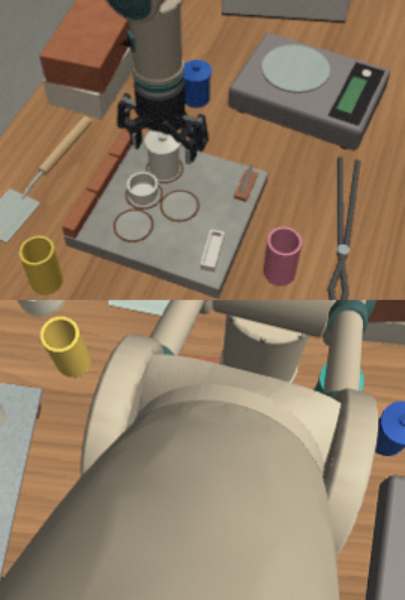

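Call:
play_rows(
  steps=[
    [0,0.15,-0.03,0,0],
    [0,0,0,0,0],
    [1,0,0,0,0],
    [1,0,0,0,0],
    [1,0,0,0,0],
    [1,0,0,0,0],
    [1,0,0,0,0],
    [1,0,0,0,0],
    [1,0,0,0,0],
    [1,0,0,0,0],
  ],
)

```text
clock: 23.2
position: [0.6275, -0.0388, 0.1244]
ee_rot: [0.5, 0.5, 0.5, -0.5]
contact_force: [0.2, -0.4, 6.0]
width: 0.0536
```

```bash
python3 pic.py 7
```

```text
[ 0.62751278 -0.03880751  0.12442573] 0.053460453385527455 23.3
```

View pics/c7.png

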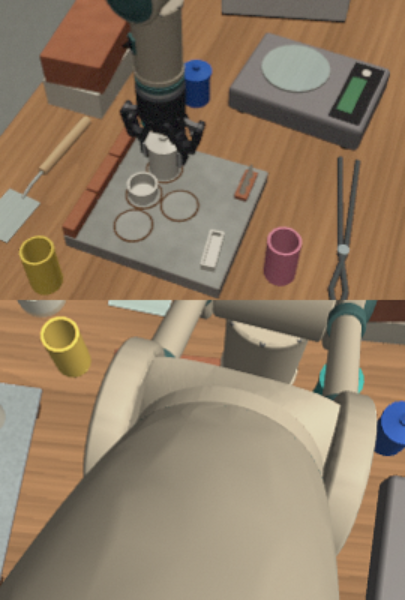

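Call:
play_rows(
  steps=[
    [1,-0.1,0,0,0],
    [1,-0.3,0,0,0],
    [1,-0.5,0,0,0],
    [1,-0.3,0,0,0],
    [1,0,0,0,0],
    [1,0,0,0,0],
  ],
)

```text
clock: 23.9
position: [0.6268, -0.0388, 0.1597]
ee_rot: [-0.5, -0.5, -0.5, 0.5]
contact_force: [-0.4, 0.2, -3.5]
width: 0.0531
```

```bash
python3 - <<'E'
from h import *
im,d=manip.get_image("side");cv2.imwrite("pics/z8.png",cv2.resize(im[140:280,180:330,::-1],None,fx=4,fy=4,interpolation=2))
E
```

```text
(no output)
```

View pics/z8.png

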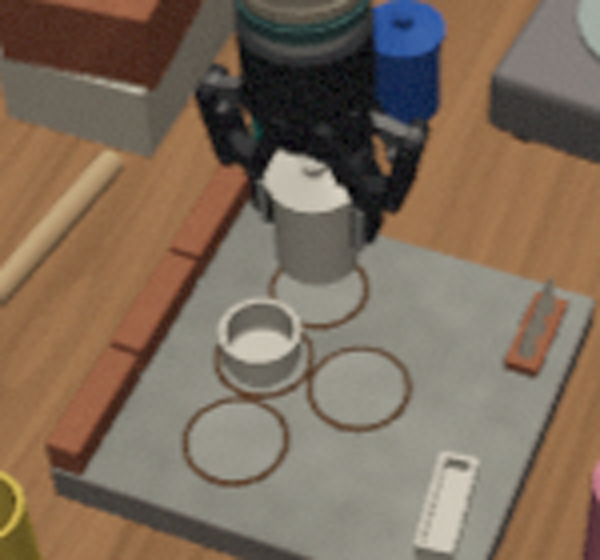

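The lidded crucible hangs upright, held on its body below the lid, at (315,230) in the crop.

Call:
play_rows(
  steps=[
    [1,-0.4,0,0,0],
    [1,-0.7,0,0,0],
    [1,-0.7,0,0,0],
    [1,-0.7,0,0,0],
    [1,-0.3,0,0,0],
    [1,0,-0.08,-0.3,0],
    [1,0,-0.17,-0.6,0],
    [1,0,-0.26,-0.9,0],
    [1,0,-0.26,-0.9,0],
    [1,0,-0.26,-0.9,0],
    [1,0,-0.26,-0.9,0],
    [1,0,-0.26,-0.9,0],
    [1,0,-0.26,-0.9,0],
    [1,0,-0.26,-0.9,0],
    [1,0,-0.26,-0.9,0],
    [1,0,-0.26,-0.9,0],
    [1,0,-0.26,-0.9,0],
    [1,0,-0.26,-0.9,0],
    [1,0,-0.17,-0.6,0],
    [1,0,-0.12,-0.4,0],
  ],
)

```text
clock: 25.95
position: [0.5226, 0.3174, 0.2422]
ee_rot: [0.5, 0.498, 0.501, -0.501]
contact_force: [-0.6, -0.2, -3.0]
width: 0.0531
```

Call:
play_rows(
  steps=[
    [1,0,0,0,0],
    [1,0,0,0,0],
  ],
)

```text
clock: 26.15
position: [0.5245, 0.3151, 0.2431]
ee_rot: [-0.5, -0.499, -0.5, 0.501]
contact_force: [0.5, 0.6, -2.6]
width: 0.053
```

Call:
play_rows(
  steps=[
    [1,0.4,0,0,0],
    [1,0.8,0,0,0],
    [1,0.8,0,0,0],
    [1,0.8,0,0,0],
    [1,0.7,0,0,0],
    [1,0.4,0,0,0],
    [1,0.25,0,0,0],
    [1,0.1,0,0,0],
    [1,0,0,0,0],
    [1,0,0,0,0],
  ],
)

```text
clock: 27.15
position: [0.5258, 0.3155, 0.1173]
ee_rot: [0.5, 0.501, 0.5, -0.499]
contact_force: [-0.2, 0.2, -2.9]
width: 0.0533
```

Call:
play_rows(
  steps=[
    [1,0.1,0,0,0],
    [1,0.08,0,0,0],
    [1,0,0,0,0],
    [1,0,0,0,0],
  ],
)

```text
clock: 27.55
position: [0.5251, 0.3152, 0.111]
ee_rot: [-0.5, -0.5, -0.5, 0.5]
contact_force: [-0.2, 0.4, -1.8]
width: 0.0531
```

Call:
play_rows(
  steps=[
    [1,0.05,0,0,0],
    [1,0,0,0,0],
  ],
)

```text
clock: 27.75
position: [0.5254, 0.3153, 0.1105]
ee_rot: [0.5, 0.5, 0.5, -0.5]
contact_force: [-0.7, -1.1, 3.7]
width: 0.0533
```

Contact. I release it, retreat and take a look.

Call:
play_rows(
  steps=[
    [0.5,0,0,0,0],
    [0.3,0,0,0,0],
    [0,0,0,0,0],
    [0,0,0,0,0],
    [0,0,0,0,0],
    [0,-0.3,0,0,0],
    [0,-0.8,0,0,0],
    [0,-0.9,0,0,0],
    [0,-0.9,0,0,0],
    [0,-0.8,0,0,0],
    [0,-0.6,0,0,0],
    [0,-0.3,0,0,0],
    [0,0,0,0,0],
  ],
)

```text
clock: 29.05
position: [0.5257, 0.3155, 0.2492]
ee_rot: [0.5, 0.501, 0.5, -0.499]
contact_force: [0.8, 0.1, -0.8]
width: 0.0859
```

```bash
python3 pic.py 9 full; python3 - <<'E'
from meas import *
im,d=manip.get_image("top")
P=rim("top",d,(.6385,.026),.03,.052,.068);print(fitc(P,.023),(P[:,:2].min(0)+P[:,:2].max(0))/2,np.percentile(P[:,2],90))
E
```

```text
[0.52480041 0.3150791  0.24688391] 0.0856360142040825 29.15
(array([0.6374, 0.0259]), np.float64(0.0010838191614532357)) [0.6382 0.0259] 0.06179383451467994
```

View pics/c9.png

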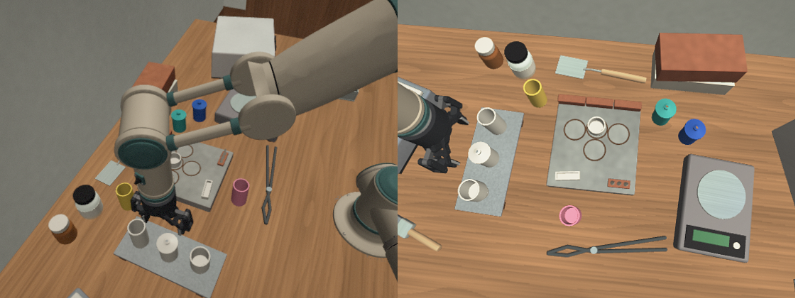

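All three crucibles stand upright on the board (top half: (487,118), (479,152), (470,190)), and the dish is alone among its rings. Next is the dish, with a half-closed gripper to stay clear of the kerb.

Call:
play_rows(
  steps=[
    [0,0,0.1,0.25,0],
    [0,0,0.22,0.55,0],
    [0,0,0.34,0.87,0],
    [0,0,0.34,0.87,0],
    [0,0,0.34,0.87,0],
    [0,0,0.34,0.87,0],
    [0.27,0,0.34,0.87,0],
    [0.27,0,0.34,0.87,0],
    [0.27,0,0.34,0.87,0],
    [0.27,0,0.34,0.87,0],
    [0.27,0,0.34,0.87,0],
    [0.27,0,0.22,0.6,0],
    [0.27,0,0.17,0.42,0],
    [0.27,0,0,0,0],
    [0.27,0,0,0,0],
  ],
)

```text
clock: 30.7
position: [0.6379, 0.026, 0.2473]
ee_rot: [0.499, 0.5, 0.5, -0.5]
contact_force: [0.5, -0.3, 1.6]
width: 0.0624
```

Call:
play_rows(
  steps=[
    [0.27,0.4,0,0,0],
    [0.27,0.8,0,0,0],
    [0.27,0.8,0,0,0],
    [0.27,0.8,0,0,0],
    [0.27,0.7,0,0,0],
    [0.27,0.4,0,0,0],
    [0.27,0.2,0,0,0],
    [0.27,0,0,0,0],
    [0.27,0,0,0,0],
  ],
)

```text
clock: 31.6
position: [0.6388, 0.0259, 0.1253]
ee_rot: [0.5, 0.5, 0.5, -0.5]
contact_force: [0.8, -0.5, -0.2]
width: 0.0624
```

```bash
python3 - <<'E'
from h import *
im,d=manip.get_image("side");cv2.imwrite("pics/z10.png",cv2.resize(im[140:280,180:330,::-1],None,fx=4,fy=4,interpolation=2))
E
```

```text
(no output)
```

View pics/z10.png

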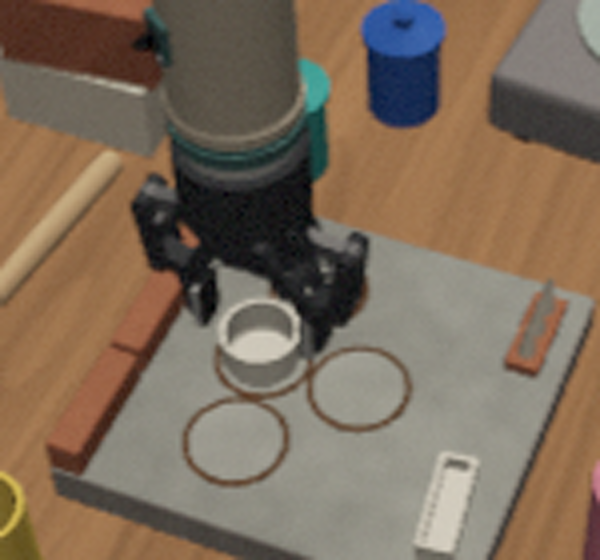

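The fingertips (200,310) and (325,345) straddle the dish (262,335). I lower and close.

Call:
play_rows(
  steps=[
    [0.27,0.3,0,0,0],
    [0.27,0.2,0,0,0],
    [0.27,0.08,0,0,0],
    [0.27,0,0,0,0],
    [0.27,0,0,0,0],
  ],
)

```text
clock: 32.15
position: [0.6382, 0.0256, 0.107]
ee_rot: [-0.5, -0.5, -0.5, 0.5]
contact_force: [-0.1, -0.1, -0.5]
width: 0.0622
```

Call:
play_rows(
  steps=[
    [1,0,0,0,0],
    [1,0,0,0,0],
    [1,0,0,0,0],
    [1,0,0,0,0],
    [1,0,0,0,0],
    [1,0,0,0,0],
    [1,0,0,0,0],
  ],
  newtons=30,
)

```text
clock: 32.85
position: [0.6386, 0.0257, 0.1075]
ee_rot: [0.5, 0.5, 0.5, -0.5]
contact_force: [0.9, -0.3, 4.4]
width: 0.0486
```

Call:
play_rows(
  steps=[
    [1,-0.1,0,0,0],
    [1,-0.3,0,0,0],
    [1,-0.5,0,0,0],
    [1,-0.3,0,0,0],
    [1,0,0,0,0],
    [1,0,0,0,0],
  ],
)

```text
clock: 33.45
position: [0.638, 0.0257, 0.1431]
ee_rot: [-0.5, -0.5, -0.5, 0.5]
contact_force: [1.0, 0.5, -1.2]
width: 0.0489
```

```bash
python3 - <<'E'
from h import *
im,d=manip.get_image("side");cv2.imwrite("pics/z11.png",cv2.resize(im[140:280,180:330,::-1],None,fx=4,fy=4,interpolation=2))
E
```

View pics/z11.png

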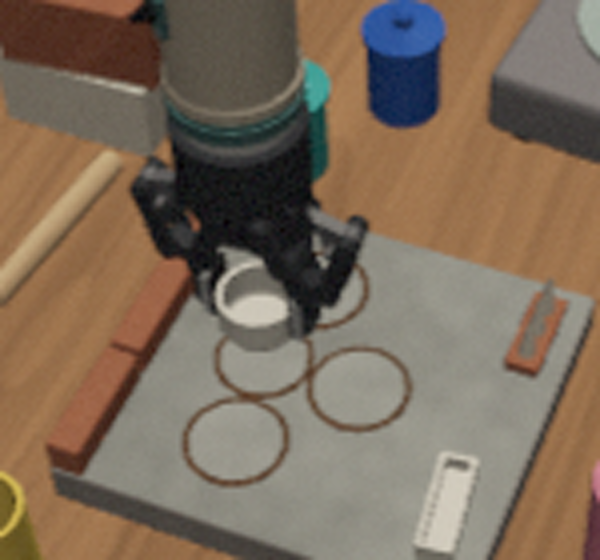

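The dish is lifted level. I carry it to the balance.

Call:
play_rows(
  steps=[
    [1,-0.4,0,0,0],
    [1,-0.7,0,0,0],
    [1,-0.7,0,0,0],
    [1,-0.7,0,0,0],
    [1,-0.5,0,0,0],
    [1,0,-0.14,0.3,0],
    [1,0,-0.28,0.6,0],
    [1,0,-0.42,0.9,0],
    [1,0,-0.42,0.9,0],
    [1,0,-0.42,0.9,0],
    [1,0,-0.42,0.9,0],
    [1,0,-0.42,0.9,0],
    [1,0,-0.42,0.9,0],
    [1,0,-0.42,0.9,0],
    [1,0,-0.42,0.9,0],
    [1,0,-0.42,0.9,0],
    [1,0,-0.42,0.9,0],
    [1,0,-0.35,0.75,0],
    [1,0,-0.23,0.5,0],
    [1,0,0,0,0],
  ],
)

```text
clock: 35.5
position: [0.4802, -0.3107, 0.2321]
ee_rot: [-0.499, -0.501, -0.5, 0.501]
contact_force: [0.0, 0.4, -1.7]
width: 0.0484
```

Call:
play_rows(
  steps=[
    [1,0.2,0,0,0],
    [1,0.5,0,0,0],
    [1,0.7,0,0,0],
    [1,0.5,0,0,0],
    [1,0.3,0,0,0],
    [1,0,0,0,0],
    [1,0,0,0,0],
  ],
)

```text
clock: 36.2
position: [0.4826, -0.3084, 0.1673]
ee_rot: [0.5, 0.5, 0.5, -0.5]
contact_force: [-0.1, 0.2, -0.1]
width: 0.0486
```

```bash
python3 - <<'E'
from h import *
im,d=manip.get_image("side");cv2.imwrite("pics/z12.png",cv2.resize(im[80:220,270:420,::-1],None,fx=4,fy=4,interpolation=2))
E
```

```text
(no output)
```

View pics/z12.png

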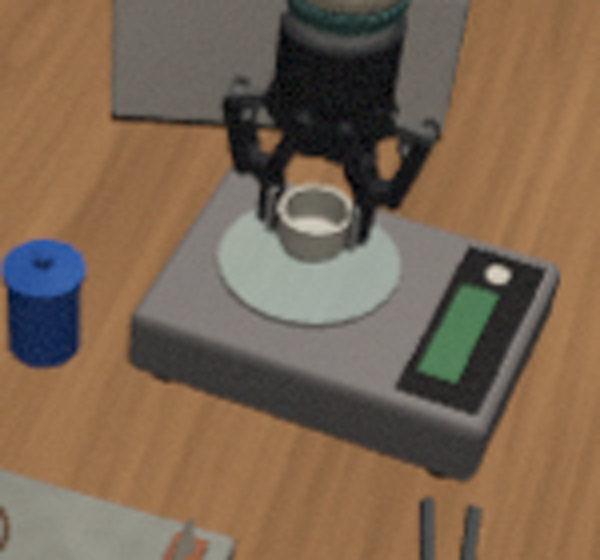

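The dish hangs level over the middle of the pan, at (315,225) in the crop. I lower it to contact.

Call:
play_rows(
  steps=[
    [1,0.2,0,0,0],
    [1,0.15,0,0,0],
    [1,0.07,0,0,0],
    [1,0.04,0,0,0],
    [1,0,0,0,0],
    [1,0,0,0,0],
  ],
)

```text
clock: 36.85
position: [0.4822, -0.3088, 0.1534]
ee_rot: [-0.5, -0.5, -0.5, 0.5]
contact_force: [-0.4, -0.2, -0.1]
width: 0.0482
```

Call:
play_rows(
  steps=[
    [1,0.04,0,0,0],
    [1,0.02,0,0,0],
    [1,0,0,0,0],
  ],
)

```text
clock: 37.15
position: [0.4823, -0.309, 0.1526]
ee_rot: [0.5, 0.5, 0.5, -0.5]
contact_force: [-1.3, 0.4, 4.2]
width: 0.0486
```

Call:
play_rows(
  steps=[
    [0.5,0,0,0,0],
    [0.3,0,0,0,0],
    [0.1,0,0,0,0],
    [0.1,0,0,0,0],
    [0.1,0,0,0,0],
    [0,-0.3,0,0,0],
    [0,-0.7,0,0,0],
    [0,-0.9,0,0,0],
    [0,-0.8,0,0,0],
    [0,-0.4,0,0,0],
    [0,0,0,0,0],
  ],
)

```text
clock: 38.25
position: [0.4829, -0.3093, 0.2467]
ee_rot: [0.502, 0.5, 0.498, -0.5]
contact_force: [-0.5, -0.0, 0.2]
width: 0.0853
```

```bash
python3 pic.py 13 full; python3 - <<'E'
from meas import *
for n in("side","top"):
    im,d=manip.get_image(n)
    P=rim(n,d,(.482,-.309),.032,.095,.112);print(n,len(P))
    if len(P)>10: print(fitc(P,.023),(P[:,:2].min(0)+P[:,:2].max(0))/2,np.percentile(P[:,2],90))
    for q,c,rm,z0,z1,ro in (("straight",(.6207,.3103),.034,.094,.112,.023),("footed",(.431,.32),.034,.086,.104,.025),("lidded",(.525,.315),.034,.08,.094,.029)):
        P=rim(n,d,c,rm,z0,z1);print(n,q,len(P), (P[:,:2].min(0)+P[:,:2].max(0))/2,np.percentile(P[:,2],[50,90]))
E
```

```text
[ 0.48182055 -0.30844277  0.24399423] 0.08552730448237036 38.35
side 141
(array([ 0.4818, -0.3073]), np.float64(0.0013946705184081152)) [ 0.4814 -0.3077] 0.10617285897781475
side straight 255 [0.6213 0.3106] [0.1036 0.1062]
side footed 291 [0.4312 0.32  ] [0.096  0.0983]
side lidded 626 [0.5278 0.3157] [0.0904 0.0927]
top 309
(array([ 0.4801, -0.3077]), np.float64(0.0010656962303547948)) [ 0.4804 -0.3094] 0.10657588712636312
top straight 286 [0.6198 0.3095] [0.1034 0.1058]
top footed 354 [0.4293 0.3201] [0.0956 0.0977]
top lidded 709 [0.5254 0.3155] [0.0903 0.0924]
```

View pics/c13.png

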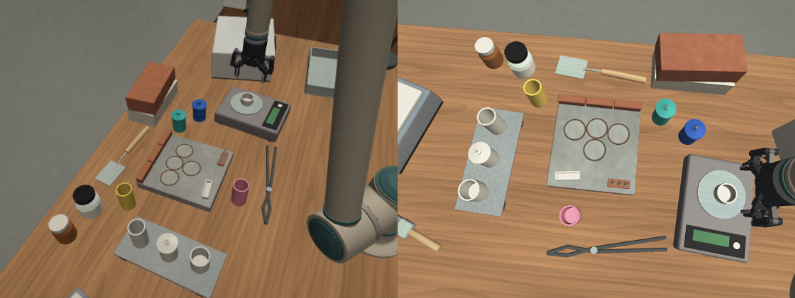

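The dish stands centred on the pan within about 2 mm, and the crucibles are all upright on the board. I go back for the straight one.

Call:
play_rows(
  steps=[
    [0,0,0.1,-0.4,0],
    [0,0,0.2,-0.8,0],
    [0,0,0.2,-0.95,0],
    [0,0,0.2,-0.95,0],
    [0,0,0.2,-0.95,0],
    [0,0,0.2,-0.95,0],
    [0,0,0.2,-0.95,0],
    [0,0,0.2,-0.95,0],
    [0,0,0.2,-0.95,0],
    [0,0,0.2,-0.95,0],
    [0,0,0.2,-0.95,0],
    [0,0,0.2,-0.95,0],
    [0,0,0.2,-0.95,0],
    [0,0,0.2,-0.95,0],
    [0,0,0.2,-0.95,0],
    [0,0,0.2,-0.95,0],
    [0,0,0.2,-0.95,0],
    [0,0,0.2,-0.95,0],
    [0,0,0.2,-0.95,0],
    [0,0,0.2,-0.95,0],
  ],
)

```text
clock: 40.45
position: [0.5984, 0.2422, 0.2434]
ee_rot: [-0.5, -0.499, -0.501, 0.501]
contact_force: [0.2, -0.3, -0.0]
width: 0.0855
```

Call:
play_rows(
  steps=[
    [0,0,0.2,-0.8,0],
    [0,0,0.2,-0.5,0],
    [0,0,0.2,-0.3,0],
    [0,0,0.15,-0.2,0],
    [0,0,0,0,0],
    [0,0,0,0,0],
  ],
)

```text
clock: 41.05
position: [0.6218, 0.2934, 0.2443]
ee_rot: [-0.5, -0.5, -0.5, 0.501]
contact_force: [0.0, -0.6, 0.2]
width: 0.0855
```

Call:
play_rows(
  steps=[
    [0,0,-0.04,-0.36,0],
    [0,0,0,-0.2,0],
    [0,0.4,0,0,0],
    [0,0.8,0,0,0],
    [0,0.8,0,0,0],
    [0,0.8,0,0,0],
    [0,0.6,0,0,0],
    [0,0.4,0,0,0],
    [0,0.12,0,0,0],
    [0,0,0,0,0],
    [0,0,0,0,0],
  ],
)

```text
clock: 42.15
position: [0.6211, 0.3113, 0.1278]
ee_rot: [0.5, 0.501, 0.5, -0.499]
contact_force: [0.7, -0.6, 1.0]
width: 0.0854
```

Call:
play_rows(
  steps=[
    [0,0.03,-0.01,0.03,0],
    [0,0,0,0,0],
    [1,0,0,0,0],
    [1,0,0,0,0],
    [1,0,0,0,0],
    [1,0,0,0,0],
    [1,0,0,0,0],
    [1,0,0,0,0],
    [1,0,0,0,0],
    [1,0,0,0,0],
  ],
  newtons=40,
)

```text
clock: 43.15
position: [0.6205, 0.3102, 0.1264]
ee_rot: [0.5, 0.5, 0.5, -0.5]
contact_force: [-0.1, -0.1, 4.2]
width: 0.0488
```

Call:
play_rows(
  steps=[
    [1,-0.2,0,0,0],
    [1,-0.5,0,0,0],
    [1,-0.8,0,0,0],
    [1,-0.8,0,0,0],
    [1,-0.5,0,0,0],
    [1,-0.2,0,0,0],
    [1,0,0,0,0],
    [1,0,0,0,0],
  ],
)

```text
clock: 43.95
position: [0.6196, 0.3099, 0.2151]
ee_rot: [-0.5, -0.499, -0.5, 0.501]
contact_force: [-0.0, -0.2, -2.9]
width: 0.0483
```

Call:
play_rows(
  steps=[
    [1,0,0,0.2,0],
    [1,0,0,0.5,0],
    [1,0,0.04,0.8,0],
    [1,0,0.05,0.8,0],
    [1,0,0.05,0.8,0],
    [1,0,0.05,0.8,0],
    [1,0,0.05,0.8,0],
    [1,0,0.04,0.8,0],
    [1,0,0.04,0.8,0],
    [1,0,0,0.65,0],
    [1,0,0,0.3,0],
    [1,0,0,0.2,0],
    [1,0.2,0,0,0],
    [1,0.6,0,0,0],
    [1,0.7,0,0,0],
    [1,0.4,0,0,0],
    [1,0.2,0,0,0],
    [1,0,0,0,0],
    [1,0,0,0,0],
  ],
)

```text
clock: 45.85
position: [0.6303, 0.087, 0.1535]
ee_rot: [0.5, 0.5, 0.5, -0.5]
contact_force: [0.0, 0.4, -2.0]
width: 0.0488
```

Call:
play_rows(
  steps=[
    [1,0.2,0,0,0],
    [1,0.15,0,0,0],
    [1,0.05,0,0,0],
    [1,0,0,0,0],
    [1,0,0,0,0],
  ],
)

```text
clock: 46.35
position: [0.6299, 0.0866, 0.1411]
ee_rot: [0.5, 0.5, 0.5, -0.5]
contact_force: [0.1, -0.5, -2.7]
width: 0.0484
```

Call:
play_rows(
  steps=[
    [1,0.05,0,0,0],
    [1,0,0,0,0],
    [1,0,0,0,0],
  ],
)

```text
clock: 46.65
position: [0.6301, 0.0866, 0.1404]
ee_rot: [0.5, 0.5, 0.5, -0.5]
contact_force: [-1.2, -0.4, 4.1]
width: 0.0485
```

Call:
play_rows(
  steps=[
    [0.5,0,0,0,0],
    [0.3,0,0,0,0],
    [0,0,0,0,0],
    [0,0,0,0,0],
    [0,0,0,0,0],
    [0,-0.3,0,0,0],
    [0,-0.7,0,0,0],
    [0,-0.9,0,0,0],
    [0,-0.8,0,0,0],
    [0,-0.5,0,0,0],
    [0,-0.3,0,0,0],
    [0,0,0,0,0],
  ],
)

```text
clock: 47.85
position: [0.6304, 0.0867, 0.2462]
ee_rot: [0.501, 0.501, 0.499, -0.499]
contact_force: [-0.2, -0.6, 0.1]
width: 0.0856
```

Call:
play_rows(
  steps=[
    [0,0,-0.1,-0.2,0],
    [0,0,-0.24,-0.5,0],
    [0,0,-0.37,-0.8,0],
    [0,0,-0.37,-0.8,0],
    [0,0,-0.37,-0.8,0],
    [0,0,-0.37,-0.8,0],
    [0,0,-0.37,-0.8,0],
    [0,0,-0.37,-0.8,0],
    [0,0,-0.37,-0.8,0],
    [0,0,-0.31,-0.7,0],
    [0,0,-0.16,-0.42,0],
    [0,0,-0.1,-0.2,0],
    [0,0,0,0,0],
    [0,0,0,0,0],
  ],
)

```text
clock: 49.25
position: [0.525, 0.3148, 0.2442]
ee_rot: [-0.5, -0.5, -0.5, 0.5]
contact_force: [0.5, 0.7, 0.4]
width: 0.0851
```

```bash
python3 pic.py 14 full
```

```text
[0.52528464 0.31442865 0.24435852] 0.08572901701184338 49.35
```

View pics/c14.png

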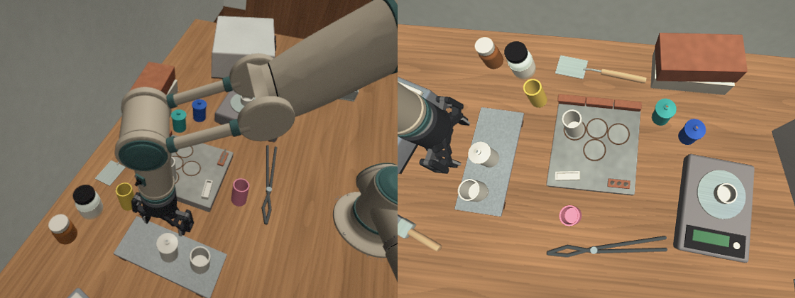

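The straight crucible is back on its ring (572,122). Next is the lidded one.

Call:
play_rows(
  steps=[
    [0,0.4,0,-0.02,0],
    [0,0.8,0,0,0],
    [0,0.8,0,0,0],
    [0,0.8,0,0,0],
    [0,0.7,0,0,0],
    [0,0.5,0,0,0],
    [0,0.25,0,0,0],
    [0,0.1,0,0,0],
    [0,0,0,0,0],
    [0,0,0,0,0],
  ],
)

```text
clock: 50.35
position: [0.5254, 0.3159, 0.1147]
ee_rot: [0.5, 0.501, 0.5, -0.5]
contact_force: [0.1, 0.2, -0.2]
width: 0.0855
```

Call:
play_rows(
  steps=[
    [0,0.1,0,0.01,0],
    [0,0,0,0,0],
    [1,0,0,0,0],
    [1,0,0,0,0],
    [1,0,0,0,0],
    [1,0,0,0,0],
    [1,0,0,0,0],
    [1,0,0,0,0],
    [1,0,0,0,0],
    [1,0,0,0,0],
  ],
)

```text
clock: 51.35
position: [0.5286, 0.3168, 0.1156]
ee_rot: [0.502, 0.504, 0.498, -0.496]
contact_force: [3.4, -0.7, 16.1]
width: 0.0544
```

Call:
play_rows(
  steps=[
    [1,-0.2,0,0,0],
    [1,-0.5,0,0,0],
    [1,-0.8,0,0,0],
    [1,-0.8,0,0,0],
    [1,-0.8,0,0,0],
    [1,-0.8,0,0,0],
    [1,-0.5,0,0,0],
    [1,-0.2,0,0,0],
    [1,0,0,0,0],
    [1,0,0,0,0],
  ],
)

```text
clock: 52.35
position: [0.5241, 0.3152, 0.2476]
ee_rot: [-0.5, -0.499, -0.5, 0.501]
contact_force: [0.7, -0.2, -2.9]
width: 0.0545
```

The closing showed 16 N and a 4 mm push-up, which is odd. I check how the piece hangs before going on.

```bash
python3 - <<'E'
from h import *
im,d=manip.get_image("side");a=im[210:390,150:330]
im,d=manip.get_image("top");b=im[60:240,0:180]
cv2.imwrite("pics/z15.png",cv2.resize(np.hstack([a,b])[:,:,::-1],None,fx=2.2,fy=2.2,interpolation=2))
E
```

```text
(no output)
```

View pics/z15.png

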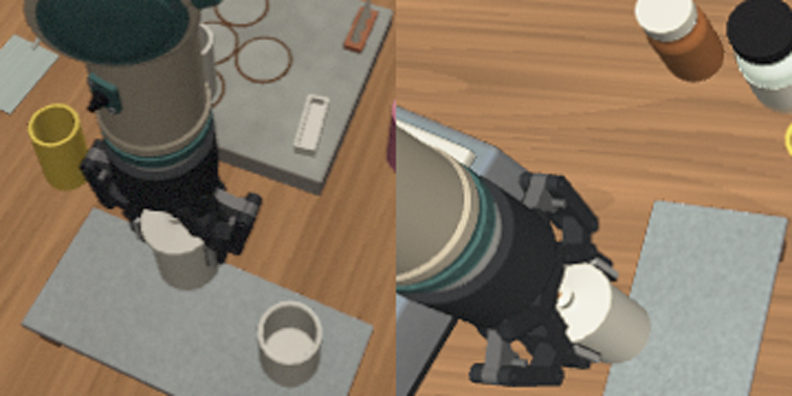

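```bash
python3 - <<'E'
from meas import *
for n in("side","top"):
    im,d=manip.get_image(n)
    P=cloud(n,np.ones(d.shape,bool),d)
    C=np.repeat(1,1)
    v,u=np.nonzero(d>0);col=im[v,u].astype(int)
    k=(np.hypot(P[:,0]-.524,P[:,1]-.315)<.045)&(P[:,2]>.1)&(P[:,2]<.26)&(col.min(1)>95)
    Q=P[k];print(n,len(Q),np.percentile(Q[:,2],[1,10,50,90,99]))
    # lid plane by RANSAC near-horizontal patch
    best=None;rng=np.random.default_rng(0)
    for _ in range(2000):
        a,b,c=Q[rng.choice(len(Q),3,False)];nn=np.cross(b-a,c-a);l=np.linalg.norm(nn)
        if l<1e-6: continue
        nn/=l
        if abs(nn[2])<.8: continue
        inl=np.abs((Q-a)@nn)<.0015
        if best is None or inl.sum()>best.sum(): best=inl
    L=Q[best];m=L.mean(0);_,_,V=np.linalg.svd(L-m);nn=V[2]*np.sign(V[2][2]);print("plane",best.sum(),m,nn,np.degrees(np.arccos(nn[2])))
    B=Q[~best&(Q[:,2]<m[2]-.008)]
    if len(B)>60:
        def f(p):
            a=np.array([p[2],p[3],1]);a/=np.linalg.norm(a);w=B-[p[0],p[1],.17];return np.linalg.norm(w-np.outer(w@a,a),axis=1)-.026
        s=least_squares(f,[.524,.315,0,0],loss="soft_l1",f_scale=.001);print("cyl",len(B),s.x,np.degrees(np.arctan(np.hypot(*s.x[2:]))),np.abs(s.fun).mean())
s=manip.get_state();print(s["width"],s["moment"],s["contact_force"])
E
```

```text
side 436 [0.1504 0.2172 0.2222 0.2254 0.2369]
plane 246 [0.526  0.3307 0.2225] [0.0406 0.1288 0.9908] 7.761706173899669
top 1379 [0.1513 0.1642 0.2179 0.2257 0.2468]
plane 380 [0.5253 0.3004 0.2229] [ 0.0683 -0.1207  0.9903] 7.974268382721706
cyl 656 [0.5211 0.3143 0.0434 0.0024] 2.4888293699503525 0.0010926504868974322
0.05446782767612518 [0.0078 0.0505 0.0262] [ 0.6304  0.717  -2.8519]
```

The piece leans about 3° along the jaw direction and the opening is about 54.5 mm. One finger probably caught the lid rim. I set it back down on the board and regrip lower, with the fingers pre-closed.

Call:
play_rows(
  steps=[
    [1,0.4,0,0,0],
    [1,0.8,0,0,0],
    [1,0.8,0,0,0],
    [1,0.8,0,0,0],
    [1,0.7,0,0,0],
    [1,0.4,0,0,0],
    [1,0.2,0,0,0],
    [1,0,0,0,0],
    [1,0,0,0,0],
  ],
)

```text
clock: 53.45
position: [0.5255, 0.3158, 0.1267]
ee_rot: [0.5, 0.501, 0.5, -0.5]
contact_force: [0.4, -0.1, -2.1]
width: 0.0545
```

Call:
play_rows(
  steps=[
    [1,0.15,0,0,0],
    [1,0.1,0,0,0],
    [1,0,0,0,0],
    [1,0,0,0,0],
  ],
)

```text
clock: 53.85
position: [0.5249, 0.3155, 0.1186]
ee_rot: [0.5, 0.5, 0.5, -0.5]
contact_force: [-0.7, 0.1, -3.5]
width: 0.0543
```

Call:
play_rows(
  steps=[
    [1,0.07,0,0,0],
    [1,0,0,0,0],
    [1,0,0,0,0],
  ],
)

```text
clock: 54.15
position: [0.5248, 0.3155, 0.1163]
ee_rot: [-0.5, -0.5, -0.5, 0.5]
contact_force: [0.5, 1.0, -2.7]
width: 0.0543
```

Call:
play_rows(
  steps=[
    [1,0.05,0,0,0],
    [1,0,0,0,0],
    [1,0,0,0,0],
  ],
)

```text
clock: 54.45
position: [0.5249, 0.3156, 0.1158]
ee_rot: [0.5, 0.5, 0.5, -0.5]
contact_force: [-2.0, -0.6, 5.7]
width: 0.0543
```

Call:
play_rows(
  steps=[
    [0.33,0,0,0,0],
    [0.3,0,0,0,0],
    [0.25,0,0,0,0],
    [0.2,0,0,0,0],
    [0.2,0,0,0,0],
    [0.2,0,0,0,0],
  ],
  newtons=20,
)

```text
clock: 55.05
position: [0.5248, 0.3156, 0.1149]
ee_rot: [-0.5, -0.5, -0.5, 0.5]
contact_force: [-0.9, -0.2, 0.2]
width: 0.0682
```

```bash
python3 - <<'E'
from h import *
im,d=manip.get_image("side");a=im[230:390,150:330]
im,d=manip.get_image("top");b=im[100:260,30:210]
cv2.imwrite("pics/z16.png",cv2.resize(np.hstack([a,b])[:,:,::-1],None,fx=2.2,fy=2.2,interpolation=2))
E
```

```text
(no output)
```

View pics/z16.png

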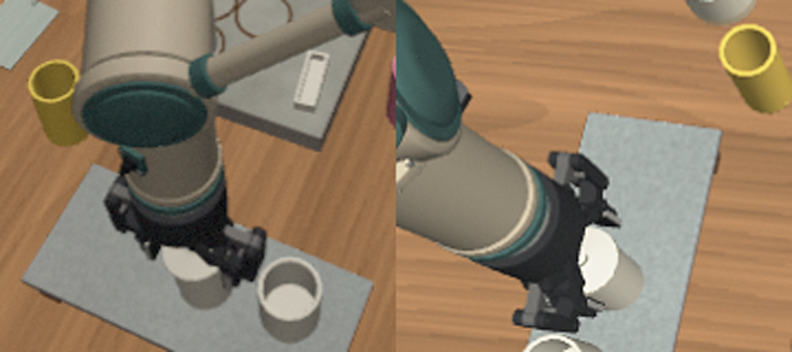

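It stands upright and released. I go 6 mm lower and close again.

Call:
play_rows(
  steps=[
    [0.2,0.1,0,0,0],
    [0.2,0.1,0,0,0],
    [0.2,0,0,0,0],
    [0.2,0,0,0,0],
  ],
)

```text
clock: 55.55
position: [0.5248, 0.3155, 0.1087]
ee_rot: [-0.5, -0.5, -0.5, 0.5]
contact_force: [-1.8, 0.1, -0.1]
width: 0.0684
```

Call:
play_rows(
  steps=[
    [0.3,0,0,0,0],
    [0.35,0,0,0,0],
    [0.4,0,0,0,0],
    [0.5,0,0,0,0],
    [1,0,0,0,0],
    [1,0,0,0,0],
    [1,0,0,0,0],
  ],
  newtons=30,
)

```text
clock: 56.25
position: [0.5244, 0.3156, 0.1092]
ee_rot: [-0.5, -0.5, -0.5, 0.5]
contact_force: [-4.0, -0.1, 4.7]
width: 0.0538
```

Call:
play_rows(
  steps=[
    [1,0,0,0,0],
    [1,-0.2,0,0,0],
    [1,-0.5,0,0,0],
    [1,-0.8,0,0,0],
    [1,-0.8,0,0,0],
    [1,-0.8,0,0,0],
    [1,-0.8,0,0,0],
    [1,-0.5,0,0,0],
    [1,-0.2,0,0,0],
    [1,0,0,0,0],
    [1,0,0,0,0],
  ],
  newtons=40,
)

```text
clock: 57.35
position: [0.5247, 0.3153, 0.2457]
ee_rot: [-0.5, -0.5, -0.5, 0.501]
contact_force: [-0.6, -0.3, -3.0]
width: 0.0534
```

```bash
cat > tilt.py <<'E'
from meas import *
s=manip.get_state();x,y,z=s["position"]
for n in("side","top"):
    im,d=manip.get_image(n)
    P=cloud(n,np.ones(d.shape,bool),d);v,u=np.nonzero(d>0);col=im[v,u].astype(int)
    k=(np.hypot(P[:,0]-x,P[:,1]-y)<.04)&(P[:,2]>z-.098)&(P[:,2]<z-.036)&(col.min(1)>80)
    B=P[k]
    def f(p):
        a=np.array([p[2],p[3],1]);a/=np.linalg.norm(a);w=B-[p[0],p[1],z-.07];return np.linalg.norm(w-np.outer(w@a,a),axis=1)-.026
    r=least_squares(f,[x,y,0,0],loss="soft_l1",f_scale=.001);print(n,"cyl",len(B),r.x,np.degrees(r.x[2:]),np.abs(r.fun).mean())
print(s["position"],s["width"])
E
python3 tilt.py;  python3 - <<'E'
from h import *
im,d=manip.get_image("side");a=im[210:390,150:330]
im,d=manip.get_image("top");b=im[60:240,0:180]
cv2.imwrite("pics/z17.png",cv2.resize(np.hstack([a,b])[:,:,::-1],None,fx=2.2,fy=2.2,interpolation=2))
E
```

```text
side cyl 323 [0.525  0.3137 0.0386 0.0208] [2.2101 1.1945] 0.0006407838071717043
top cyl 631 [0.5224 0.3145 0.0356 0.0146] [2.038  0.8338] 0.001156155508177132
[0.5247 0.3153 0.2457] 0.05340202525798076
```

View pics/z17.png

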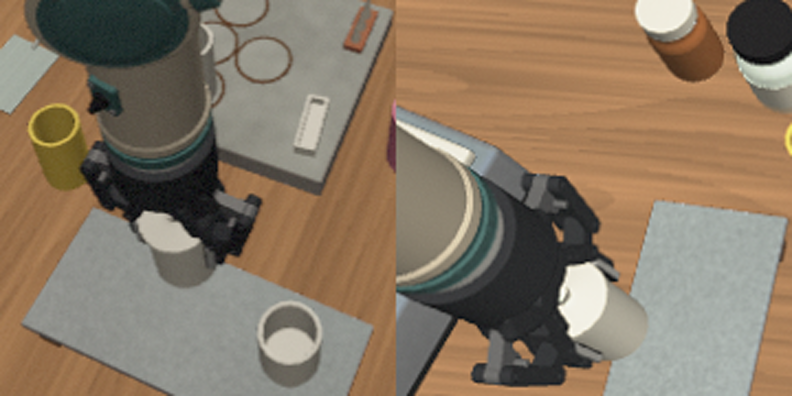

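The lean is about 2° in both views, which is within tolerance, and the piece is gripped below the lid. I go on to its mark.

Call:
play_rows(
  steps=[
    [1,0,0.08,0.3,0],
    [1,0,0.17,0.6,0],
    [1,0,0.27,0.9,0],
    [1,0,0.27,0.9,0],
    [1,0,0.27,0.9,0],
    [1,0,0.27,0.9,0],
    [1,0,0.27,0.9,0],
    [1,0,0.27,0.9,0],
    [1,0,0.27,0.9,0],
    [1,0,0.27,0.9,0],
    [1,0,0.27,0.9,0],
    [1,0,0.27,0.9,0],
    [1,0,0.27,0.9,0],
    [1,0,0.14,0.56,0],
    [1,0,0.1,0.4,0],
    [1,0,0,0,0],
    [1,0,0,0,0],
  ],
)

```text
clock: 59.25
position: [0.6282, -0.0367, 0.2467]
ee_rot: [0.499, 0.5, 0.5, -0.5]
contact_force: [-0.3, 0.3, -3.6]
width: 0.0536
```

Call:
play_rows(
  steps=[
    [1,0.4,0,0,0],
    [1,0.8,0,0,0],
    [1,0.8,0,0,0],
    [1,0.7,0,0,0],
    [1,0.4,0,0,0],
    [1,0.3,0,0,0],
    [1,0,0,0,0],
    [1,0,0,0,0],
  ],
)

```text
clock: 60.05
position: [0.6291, -0.0371, 0.1454]
ee_rot: [0.5, 0.5, 0.5, -0.5]
contact_force: [-0.4, -0.2, -2.8]
width: 0.0537
```

```bash
python3 tilt.py;  python3 - <<'E'
from h import *
im,d=manip.get_image("side");cv2.imwrite("pics/z18.png",cv2.resize(im[140:280,180:330,::-1],None,fx=4,fy=4,interpolation=2))
E
```

```text
side cyl 261 [ 0.6276 -0.0388  0.0273  0.0135] [1.5634 0.7728] 0.0011154467097244508
top cyl 0 [ 0.6291 -0.0371  0.      0.    ] [0. 0.] nan
[ 0.6291 -0.0371  0.1454] 0.053702134341681126tilt.py:10: RuntimeWarning: Mean of empty slice.
  r=least_squares(f,[x,y,0,0],loss="soft_l1",f_scale=.001);print(n,"cyl",len(B),r.x,np.degrees(r.x[2:]),np.abs(r.fun).mean())
  ret = ret.dtype.type(ret / rcount)
```

View pics/z18.png

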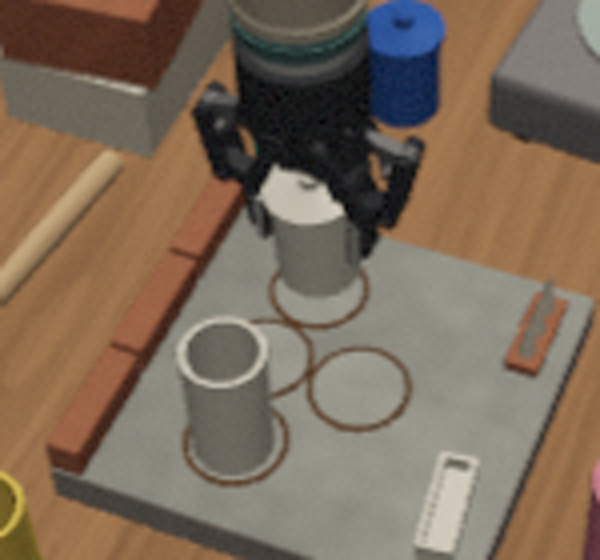

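Call:
play_rows(
  steps=[
    [1,0.25,0,0,0],
    [1,0.2,0,0,0],
    [1,0.12,0,0,0],
    [1,0.05,0,0,0],
    [1,0,0,0,0],
    [1,0,0,0,0],
  ],
)

```text
clock: 60.8
position: [0.6287, -0.0373, 0.1263]
ee_rot: [-0.5, -0.5, -0.5, 0.5]
contact_force: [-0.1, -0.0, -2.8]
width: 0.0536
```

Call:
play_rows(
  steps=[
    [1,0.06,0,0,0],
    [1,0.03,0,0,0],
    [1,0,0,0,0],
  ],
)

```text
clock: 61.1
position: [0.6287, -0.0373, 0.1236]
ee_rot: [0.5, 0.5, 0.5, -0.5]
contact_force: [-0.4, 0.4, -2.1]
width: 0.0539
```

Call:
play_rows(
  steps=[
    [1,0.05,0,0,0],
    [1,0,0,0,0],
    [1,0,0,0,0],
  ],
)

```text
clock: 61.4
position: [0.6286, -0.0373, 0.1234]
ee_rot: [0.5, 0.5, 0.5, -0.5]
contact_force: [-2.5, -0.2, 5.9]
width: 0.0533
```

Call:
play_rows(
  steps=[
    [0.33,0,0,0,0],
    [0.3,0,0,0,0],
    [0.2,0,0,0,0],
    [0,0,0,0,0],
    [0,0,0,0,0],
    [0,0,0,0,0],
    [0,0,0,0,0],
    [0,-0.3,0,0,0],
    [0,-0.7,0,0,0],
    [0,-0.9,0,0,0],
    [0,-0.9,0,0,0],
    [0,-0.7,0,0,0],
    [0,-0.4,0,0,0],
    [0,-0.2,0,0,0],
    [0,0,0,0,0],
  ],
)

```text
clock: 62.9
position: [0.6287, -0.0373, 0.2456]
ee_rot: [0.5, 0.5, 0.5, -0.5]
contact_force: [0.2, -1.0, -1.2]
width: 0.0855
```

```bash
python3 - <<'E'
from meas import *
for n in("side","top"):
    im,d=manip.get_image(n)
    if n=="side": cv2.imwrite("pics/z19.png",cv2.resize(im[140:280,180:330,::-1],None,fx=4,fy=4,interpolation=2))
    for q,c,rm,z0,z1 in (("straight",(.629,.087),.034,.108,.125),("lidded",(.628,-.038),.034,.096,.108)):
        P=rim(n,d,c,rm,z0,z1)
        if len(P)>20: print(n,q,len(P),(P[:,:2].min(0)+P[:,:2].max(0))/2,np.ptp(P[:,:2],axis=0))
E
```

```text
side straight 202 [0.6318 0.0881] [0.0503 0.0504]
side lidded 326 [ 0.626  -0.0377] [0.0575 0.0583]
```

View pics/z19.png

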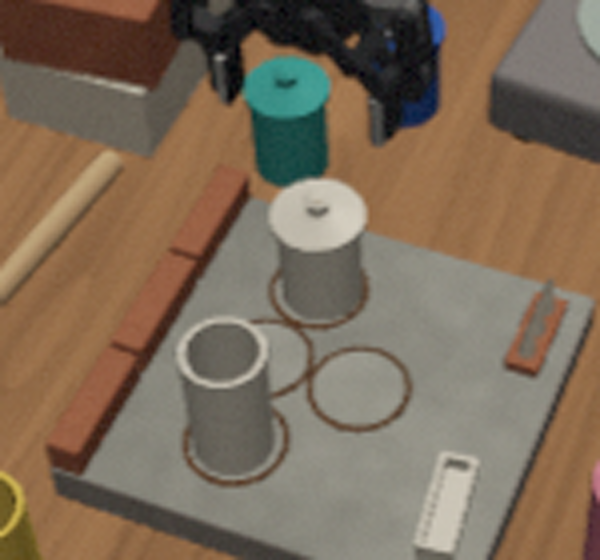

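The straight and lidded crucibles stand upright on their rings, within about 2 mm of where they started. The footed one is last.

Call:
play_rows(
  steps=[
    [0,0,-0.16,-0.3,0],
    [0,0,-0.33,-0.6,0],
    [0,0,-0.5,-0.9,0],
    [0,0,-0.5,-0.9,0],
    [0,0,-0.5,-0.9,0],
    [0,0,-0.5,-0.9,0],
    [0,0,-0.5,-0.9,0],
    [0,0,-0.5,-0.9,0],
    [0,0,-0.5,-0.9,0],
    [0,0,-0.5,-0.9,0],
    [0,0,-0.5,-0.9,0],
    [0,0,-0.5,-0.9,0],
    [0,0,-0.5,-0.9,0],
    [0,0,-0.4,-0.7,0],
    [0,0,-0.22,-0.41,0],
    [0,0,0,0,0],
    [0,0,0,0,0],
  ],
)

```text
clock: 64.7
position: [0.43, 0.3199, 0.2449]
ee_rot: [0.5, 0.5, 0.5, -0.5]
contact_force: [-0.6, 0.1, 0.3]
width: 0.0851
```

Descend to 0.123 (4.06 units) and close.

Call:
play_rows(
  steps=[
    [0,0.4,0,0,0],
    [0,0.8,0,0,0],
    [0,0.8,0,0,0],
    [0,0.8,0,0,0],
    [0,0.7,0,0,0],
    [0,0.4,0,0,0],
    [0,0.16,0,0,0],
    [0,0,0,0,0],
    [0,0,0,0,0],
  ],
)

```text
clock: 65.6
position: [0.4311, 0.3201, 0.1239]
ee_rot: [0.5, 0.501, 0.5, -0.5]
contact_force: [-0.1, 0.4, 0.4]
width: 0.0857
```

Call:
play_rows(
  steps=[
    [1,0,0,0,0],
    [1,0,0,0,0],
    [1,0,0,0,0],
    [1,0,0,0,0],
    [1,0,0,0,0],
    [1,0,0,0,0],
    [1,0,0,0,0],
    [1,0,0,0,0],
  ],
  newtons=40,
)

```text
clock: 66.4
position: [0.4306, 0.3203, 0.1242]
ee_rot: [0.5, 0.5, 0.5, -0.5]
contact_force: [-1.0, -0.1, 6.0]
width: 0.0534
```

Call:
play_rows(
  steps=[
    [1,-0.2,0,0,0],
    [1,-0.5,0,0,0],
    [1,-0.8,0,0,0],
    [1,-0.8,0,0,0],
    [1,-0.8,0,0,0],
    [1,-0.7,0,0,0],
    [1,-0.4,0,0,0],
    [1,-0.2,0,0,0],
    [1,0,0,0,0],
    [1,0,0,0,0],
  ],
)

```text
clock: 67.4
position: [0.4299, 0.3198, 0.2542]
ee_rot: [-0.5, -0.499, -0.5, 0.501]
contact_force: [0.3, 0.1, -2.0]
width: 0.0533
```

Call:
play_rows(
  steps=[
    [1,0,0.08,0.16,0],
    [1,0,0.2,0.4,0],
    [1,0,0.4,0.8,0],
    [1,0,0.4,0.8,0],
    [1,0,0.4,0.8,0],
    [1,0,0.4,0.8,0],
    [1,0,0.4,0.8,0],
    [1,0,0.4,0.8,0],
    [1,0,0.4,0.8,0],
    [1,0,0.4,0.8,0],
    [1,0,0.4,0.8,0],
    [1,0,0.4,0.8,0],
    [1,0,0.4,0.8,0],
    [1,0,0.12,0.33,0],
    [1,0,0.05,0.14,0],
    [1,0,0,0,0],
    [1,0,0,0,0],
  ],
)

```text
clock: 69.1
position: [0.5752, 0.0259, 0.2551]
ee_rot: [0.5, 0.5, 0.5, -0.5]
contact_force: [-0.6, 0.8, -2.5]
width: 0.0533
```

Down to about 0.15 (3.5 units).

Call:
play_rows(
  steps=[
    [1,0.4,0,0.02,0],
    [1,0.8,0,0,0],
    [1,0.8,0,0,0],
    [1,0.7,0,0,0],
    [1,0.5,0,0,0],
    [1,0.25,0,0,0],
    [1,0,0,0,0],
    [1,0,0,0,0],
  ],
)

```text
clock: 69.9
position: [0.5761, 0.0249, 0.1521]
ee_rot: [0.5, 0.5, 0.5, -0.5]
contact_force: [-0.4, 0.7, -2.7]
width: 0.0536
```

```bash
python3 - <<'E'
from h import *
im,d=manip.get_image("side");cv2.imwrite("pics/z20.png",cv2.resize(im[140:280,180:330,::-1],None,fx=4,fy=4,interpolation=2))
E
```

```text
(no output)
```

View pics/z20.png

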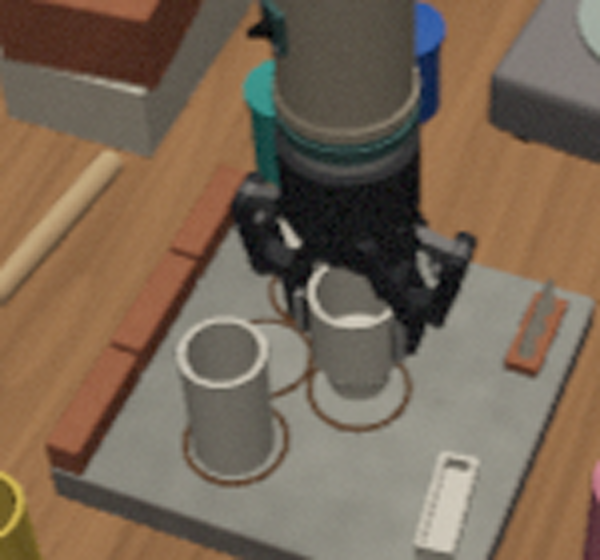

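The footed crucible hangs upright above its ring (358,390 in the crop). I lower it the last 14 mm.

Call:
play_rows(
  steps=[
    [1,0.2,0,0,0],
    [1,0.15,0,0,0],
    [1,0.05,0,0,0],
    [1,0,0,0,0],
    [1,0,0,0,0],
  ],
)

```text
clock: 70.45
position: [0.5759, 0.0245, 0.1398]
ee_rot: [0.5, 0.5, 0.5, -0.5]
contact_force: [0.6, -0.2, -3.0]
width: 0.0535
```

Call:
play_rows(
  steps=[
    [1,0.06,0,0,0],
    [1,0.02,0,0,0],
    [1,0,0,0,0],
  ],
)

```text
clock: 70.75
position: [0.5761, 0.0245, 0.1383]
ee_rot: [0.5, 0.5, 0.5, -0.5]
contact_force: [-1.6, 0.9, 4.6]
width: 0.0535
```

Call:
play_rows(
  steps=[
    [0.33,0,0,0,0],
    [0.3,0,0,0,0],
    [0.2,0,0,0,0],
    [0,0,0,0,0],
    [0,0,0,0,0],
    [0,0,0,0,0],
    [0,-0.3,0,0,0],
    [0,-0.7,0,0,0],
    [0,-0.9,0,0,0],
    [0,-0.9,0,0,0],
    [0,-0.7,0,0,0],
    [0,-0.4,0,0,0],
    [0,-0.2,0,0,0],
    [0,0,0,0,0],
  ],
)

```text
clock: 72.15
position: [0.5759, 0.0246, 0.2609]
ee_rot: [0.5, 0.5, 0.5, -0.5]
contact_force: [0.4, 0.9, 0.4]
width: 0.0855
```

Call:
play_rows(
  steps=[
    [0,0,-0.08,-0.3,0],
    [0,0,-0.2,-0.6,0],
    [0,0,-0.4,-0.8,0],
    [0,0,-0.4,-0.8,0],
    [0,0,-0.4,-0.8,0],
    [0,0,-0.4,-0.8,0],
    [0,0,-0.4,-0.8,0],
    [0,0,-0.4,-0.8,0],
    [0,0,-0.4,-0.8,0],
    [0,0,-0.4,-0.8,0],
    [0,0,-0.4,-0.8,0],
    [0,0,-0.4,-0.8,0],
    [0,0,-0.2,-0.5,0],
    [0,0,-0.1,-0.3,0],
    [0,0,0,0,0],
    [0,0,0,0,0],
    [0,0,0,0,0],
  ],
)

```text
clock: 73.85
position: [0.4387, 0.3149, 0.2601]
ee_rot: [-0.5, -0.5, -0.5, 0.501]
contact_force: [0.2, -0.1, 0.3]
width: 0.0855
```

```bash
python3 pic.py 21 full; python3 - <<'E'
from meas import *
for n in("side","top"):
    im,d=manip.get_image(n)
    for q,c,rm,z0,z1 in (("straight",(.629,.087),.034,.108,.125),("footed",(.5747,.025),.034,.1,.12),("lidded",(.628,-.038),.034,.096,.108),("dish",(.482,-.309),.032,.095,.112)):
        P=rim(n,d,c,rm,z0,z1)
        if len(P)>20: print(n,q,len(P),(P[:,:2].min(0)+P[:,:2].max(0))/2,np.ptp(P[:,:2],axis=0),np.percentile(P[:,2],90))
    for r in manip.mark_of(n,"boat_mid")[:1]: print("boat",c2w(n,r["location"]))
E
```

```text
[0.43880546 0.31484209 0.26029606] 0.08560522101691631 73.95
side straight 120 [0.6367 0.089 ] [0.0395 0.05  ] 0.11951974757950662
side dish 39 [ 0.4725 -0.2961] [0.0285 0.0302] 0.10557175727912893
top straight 265 [0.6293 0.087 ] [0.0496 0.0488] 0.11978665555666643
top footed 268 [0.5749 0.0243] [0.0537 0.0525] 0.11152215160749801
top lidded 685 [ 0.6258 -0.0383] [0.0576 0.0572] 0.10608269307476188
top dish 310 [ 0.4805 -0.3088] [0.0488 0.0508] 0.10632814370654901
boat [0.4992 0.091  0.0392]
```

View pics/c21.png

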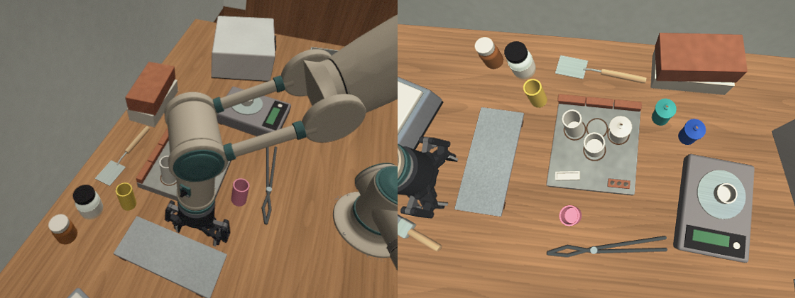

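All three crucibles stand on their rings, within 2 mm of the start positions in the same top view. The dish is on the pan, the boat has not moved and the arm is clear. I hand the job in.

```bash
python3 -c "
from rig import manip
print(manip.sign_off(), manip.get_state()['clock'])"
```

```text
the job is handed in; nothing more can be done
the job is handed in; nothing more can be done
```

I stood all three crucibles on the side board, set the dish on the balance pan, put each crucible back on its own mark and handed the job in at about 74 s. The hand-in gives no verdict, so this rests on my own measurements.

**Last checks (top camera):**

| Thing | Position relative to target | Standing |
|---|---|---|
| Three crucibles | within about 2 mm of their start places | upright |
| Dish | about 2 mm from the pan centre | upright |
| Boat | within about 2 mm of its start place (network estimate) | not disturbed |

At the end the arm was clear of everything and the gripper open.

**What went wrong or disagreed:**
- **Lidded crucible:** when I went back for it, the grip seemed to catch the lid rim. It read 16 N and the crucible leaned about 3°. I set it back on the board and regripped lower. It then leaned about 2° in the grip and settled upright on its mark.
- **Side camera:** in the last picture the arm hid most of the scene from the side view. The straight and dish positions it gave there (8–16 mm off) came from partly hidden rims, so I relied on the top view. Earlier side pictures agreed with it for the straight and lidded crucibles and the dish. The footed crucible's final place was measured in the top view only.

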